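# Push the cabin moulding home in the gluing jig and snap the clamp lever over

### The job

The cabin moulding lies in the channel of the gluing jig, short of the end stop. Without gripping or lifting anything, push it along the channel until its end is fully home against the stop, then push the clamp's lever over past its dead point so that it snaps into lock and the pad holds the moulding down. Do not lift the moulding out of the channel or disturb the loose things standing about; finish clear of everything.

Things in the scene. Friction and masses are not known exactly. Their poses are not given: they have to be found in the camera images.
- glue_jig: Gluing jig, fixed: plywood base 64 mm (x) by 196 mm (y, -112 to +84), 12 mm thick. Origin on the table below the stop's inner face, on the channel's centre line; y runs along the channel towards stop and clamp, z up. Channel at y = -106 to 0, floor 12 mm above the table, between aluminium rails 23 mm apart, 4.5 mm high, 6 mm wide. Clamp cheeks at y = +45, to 58 mm above the table, 30 mm wide over all.
- stop_face (a point): Foot of the end stop's inner face, where the channel ends: jig (0, 0, +12 mm). The stop is an aluminium bar 36 mm wide, 8 mm thick, rising 16 mm above the base.
- cabin_part: Olive-green moulding with white card plate, 20 x 62 mm (x, y), 20 to 42 g, loose in the channel, slides easily. Origin: centre of underside; y points to the stop. 10 mm tall, but its -y end (away from the stop) is an upright wall 18 mm tall, 4 mm thick: it rises 13.5 mm above the rails (to 30 mm above the table) and is pushed from behind. Home: origin at jig y = -31 mm; starts 20 to 43 mm short.
- clamp_lever (a joint): Lever angle, rad. 0: open, leaning 40 deg off vertical to jig +y, away from the channel. Grows as the lever is pushed to jig -y, towards the channel. 0.70: upright, the dead point; a spring drives it back to 0 below that, on to lock above. Locked with the pad on the moulding: about 1.40; 1.47 with nothing under the pad. A push of 6 to 12 N at its end starts it, falling to 0 at the dead point.
- lever_tip (a point): End of the lever's rounded free end, 102.5 mm from the pivot: 120 mm above the table when open, 144 mm when upright. The lever is a steel bar 12 mm wide whose last 45 mm are a round black grip 17 mm in diameter.
- lever_pivot (a point): Hinge of the lever, 42 mm above the table at jig y = +45 mm; hinge line along jig x. The lever also carries the pad arm, 86 mm long, raised while open: the pad then stands about 115 mm above the table, roughly over the stop. Locked, the pad presses the moulding 31 mm from the stop. A spring sleeve stands beside the lever on its jig -x side.
- magnifier_lamp: Arm lamp standing to the right of the work, fixed; an obstacle only. Origin 92 mm below the table top. Its upper arm, about 30 mm thick, crosses over the table lengthwise, from world (0.34, -0.24, 0.27) m, where the round lamp head hangs, up to (0.77, -0.18, 0.47). A hand that comes from the lamp's right must pass over it, fingertips 0.5 m above the table.
- paint_pot_1: Bystander: small round paint pot with a black lid, 33 mm across, 34 mm tall. Origin: centre of its underside. To be left where it stands.
- paint_pot_4: Bystander: round paint pot with a pale lid, 38 mm across, 42 mm tall. Origin: centre of its underside. To be left where it stands.
- glue_bottle: Bystander: small white bottle with a green cap, 30 mm wide, 61 mm tall. Origin: centre of its underside. To be left where it stands.
- sanding_block: Bystander: brown foam sanding block lying flat, 28 x 70 x 16 mm. Origin: centre of its underside. To be left where it stands.
- mask_tape: Bystander: roll of masking tape lying flat, 68 mm across, 18 mm high. Origin: centre of its underside. To be left where it stands.
- peg_clamp_1: Bystander: wooden clothes-peg clamp lying flat, 15 x 72 x 12 mm. Origin: centre of its underside. To be left where it stands.
Things that resemble listed ones, but are neither listed nor needed, are in the scene too. What is shaped like the cabin_part but purple or yellow is not meant.

How it is judged:
On the way, in this order (a step that is already met when the one before it is completed fails the run):
1. the moulding is home against the stop while the clamp is still open (y of cabin_part in the frame of glue_jig above -0.034 m and z of cabin_part in the frame of glue_jig below 0.016 m and angle between the y axis of cabin_part and the y axis of glue_jig, either way round below 0.12 rad and value of joint clamp_lever below 0.4 rad), for 0.2 s.
2. the lever has snapped over into lock (value of joint clamp_lever above 1.3 rad), for 0.2 s.
At the end, for the whole second after the job is handed in: The moulding lies flat in the channel within 3 mm of the stop, the lever is locked (joint between 1.30 and 1.44 rad), the moulding is pressed down with more than 2.5 N and at rest (y of cabin_part in the frame of glue_jig above -0.034 m and z of cabin_part in the frame of glue_jig below 0.016 m and angle between the y axis of cabin_part and the y axis of glue_jig, either way round below 0.12 rad and value of joint clamp_lever between 1.3 and 1.44 rad and contact force between cabin_part and glue_jig above 2.5 N and linear speed of cabin_part below 0.01 m/s); the robot touches nothing.
It fails at once if the moulding is lifted more than 12 mm off the channel's floor (z of cabin_part in the frame of glue_jig above 0.024 m).
It fails at once if a bystander is moved more than 20 mm (distance of any of paint_pot_1, paint_pot_4, glue_bottle, sanding_block, mask_tape, peg_clamp_1 from where it was at the start of the episode above 0.02 m).
It also fails if it takes over 51 s, if anything falls off the work surface, if the arm or the gripper's body presses on something with over 40 N, if the wrist force passes 120 N, or if a joint passes its speed limit or range.

### The arm

A 7-joint arm with a two-finger parallel gripper is mounted at the origin on the work surface; the furniture and walls round the work are solid. World frame = base frame: x ahead of the robot, y to its left, z up, the work surface at z = 0. Lengths are in m, angles in rad, forces in N, time in s.
With the tool pointing down it reaches from about 0.35 to 0.9 m from the base axis. Payload 8.1 kg.
Tool frame: the origin (TCP) lies on the centre line of the jaws, within the pads' length; the fingertips stand 14 mm ahead of it and the grasp point (between the pads) lies 5 mm behind it; z points along the fingers, y is the direction in which the jaws open and shut (so a half turn about z gives the same grasp; the last joint's range is limited). The gripper opens to 92 mm and grips with 3 to 60 N. Pads are 19 mm wide; open, the fingers measure 130 mm over their backs; the gripper's body (75 mm by 190 mm) begins 47 mm behind the grasp point.
Start: joints at [1.02, 0.434, 0.025, 1.573, -0.012, 1.134, -0.075], TCP at [0.271, -0.563, 0.218] pointing down, gripper open.
Joint ranges: [-2.62, 2.62], [-0.44, 2.09], [-1.27, 1.32], [0.08, 2.57], [-1.32, 4.46], [0.12, 2], [-2.74, 2.74]. Speed limits (rad/s): [2.22, 2.22, 3.01, 3.01, 3.14, 3.14, 3.14].

### API

Orientations are given as a rotation vector (axis times angle).
In Python, from cell import arm, optics gives the robot as it stands.
- The arm moves only by the shell command python3 -m creep 'ROWS' [FORCE]. ROWS is JSON, a list of rows, each an object with "translation": the shift along the tool's x, y, z in m, a list of three; "rot": the turn, a rotation vector about the tool's x, y, z in degrees, a list of three; "jaw": the finger opening in m, from 0 to 0.0918. In form: [{"translation": [x, y, z], "rot": [wx, wy, wz], "jaw": jaw}, ...]. A call has 1 to 12 rows; each row shifts and turns the commanded pose from where the row before left it, along the tool's axes as they then stand; what a row does not reach is not made up. A row lasts 1/12 s, in which the tool goes at most 41.7 mm and 7.16 degrees, less where a joint would pass 70% of its speed; a pose out of reach is approached as far as the arm can. A call is refused whole if a number of a shift passes 0.0417 or a number of a turn 7.16, either way. A call with a gripper value outside its range is refused whole. The fingers move at their own pace and stop on an object; FORCE is the grip in N (left out, the last holds). Time passes only in rows, so rows that do not move let the fingers close. It gives the time, the measured TCP pose, the force and the opening at its end, in the units of the state.
- arm.observe(): the state, without advancing time (a new reading comes with each control period).
- optics.get_image(name): name is "scene" or "top" or "wrist"; returns the picture (400x640x3 uint8, red, green, blue); there is no depth.
- optics.camera_info(name): a dict with "fx", "fy", "cx", "cy" (pixels), "R" (3x3) and "t" (3): a world point X has camera coordinates R X + t. Camera axes: x right, y down, z forward; pixel columns grow to the right and rows downward; lengths in m; the calibration is good to about 2 mm. The wrist camera is an equidistant fisheye: a pixel r from the principal point sees the ray r / f radians off the axis. A picture is of the moment at which its call begins: read the wrist's pose just before it. camera_info takes no time and is no camera call; for the wrist camera it gives the pose at the moment of the call.
- arm.sign_off(): hands the job in, once; it reports no verdict.
Trained networks look in the newest picture that a camera, given by its name, has taken for a name from the list of things; names that differ only in an ending like _2 or _b are one class to them, and where a whole thing is asked for, a point or a joint stands for the part that bears it (a point fixed in the world has none). Each returns a list of dicts, best first, with "score" (0 to 1); they miss things now and then, are a little off and sometimes report something else, mostly with a low value. They report only what shows in the picture. A call takes as long as a camera call. They do not tell look-alikes from the thing itself.
- optics.boxes_of(camera, thing): "location" ([column, row] in pixels, amid what is visible of it).
- optics.pinpoint(camera, thing): "location" ([column, row] in pixels: a listed point, or the origin of a listed thing).
The state is a dict: "clock": time; "joints": joint angles; "dq": joint speeds; "joint_efforts": joint torques, N m; "position": TCP position; "ee_rot": TCP orientation; "force": force on the tool from outside, world axes, zero at the start; "ft_torque": the same for the moment, N m; "width": opening from 0.0 (shut) to 1.0 (fully open).
Only numpy, scipy, OpenCV 4.12 (cv2) and the standard library are available. Lean on these libraries where they do the work, as an engineer would, in place of code of your own. Each camera call takes 0.05 s, during which the arm holds its last target.

## Working session

There is one attempt and no reset: what is moved stays moved. The work goes in short steps, Python scripts to look and compute and a shell command to move; the robot and the scene stay as the last step left them, time stands still between calls to the robot, and variables do not carry over. Pictures are saved under pics/ and viewed, and the job is handed in when it is done.

```bash
ls; mkdir -p pics; python3 - <<'E'
from cell import arm, optics
import cv2
s=arm.observe(); print(s)
for n in ("scene","top","wrist"):
    im=optics.get_image(n); cv2.imwrite(f"pics/{n}0.png",im[:,:,::-1])
    ci=optics.camera_info(n); print(n,{k:(v if not hasattr(v,'tolist') else v.tolist()) for k,v in ci.items()})
    if n!="wrist":
        for t in ("glue_jig","stop_face","cabin_part","lever_tip","lever_pivot"):
            try: print(t,[(round(d['score'],2),[round(float(x),1) for x in d['location']]) for d in optics.pinpoint(n,t)])
            except Exception as e: print(t,e)
E
```

```text
pics
{'clock': 0.0, 'joints': array([ 1.02038361,  0.43521835,  0.02499339,  1.57409556, -0.01158843,
        1.13398934, -0.07508429]), 'dq': array([ 4.82810535e-04, -6.47961899e-05, -8.17384365e-04,  1.60960992e-03,
        1.47076687e-03, -2.02391552e-03, -3.42091952e-04]), 'joint_efforts': array([ 1.03623090e-03, -6.67848158e+01,  9.86110680e-01, -3.14470911e+01,
       -6.03797031e-02,  4.28106403e-02,  2.70364071e-04]), 'position': array([ 0.27032927, -0.56293528,  0.21734869]), 'ee_rot': array([-3.06174842e+00, -6.97126804e-01,  7.89619878e-04]), 'force': array([0.07180506, 0.04722813, 0.32498761]), 'ft_torque': array([-0.05974986,  0.03083157,  0.00326925]), 'width': 0.9990259893828254}
scene {'fx': 433.6813249017763, 'fy': 433.6813249017763, 'cx': 316.49761922326735, 'cy': 200.06525963415945, 'R': [[-0.035807464564458505, 0.9993576503634306, 0.0014533208691121548], [0.848834763235448, 0.031181622658078237, -0.5277378621355782], [-0.5274441868145731, -0.01766332552190486, -0.8494060493821672]], 't': [0.00978191617817429, -0.37489687002296396, 1.3400131803695416]}
glue_jig [(0
[... 598 characters left out ...]
428068124041785]}
glue_jig [(0.87, [288.5, 178.9]), (0.22, [406.3, 251.4])]
stop_face [(0.94, [287.6, 182.9]), (0.74, [338.2, 233.3])]
cabin_part [(0.86, [312.1, 176.8]), (0.75, [213.4, 162.3]), (0.48, [371.0, 183.8])]
lever_tip [(0.73, [229.6, 168.8])]
lever_pivot [(0.78, [265.0, 176.8]), (0.21, [289.0, 180.0])]
wrist {'fx': 309.70691628693146, 'fy': 309.70691628693146, 'cx': 317.90757107669924, 'cy': 204.39486088939728, 'R': [[0.43279759404147017, -0.9014911186073536, 7.525942004974922e-05], [-0.8739133265876411, -0.4195372556795629, 0.245487247549414], [-0.22127299926660945, -0.10631206031738173, -0.9693998172202406]], 't': [-0.6260388624028908, -0.031143182639992904, 0.3888866302954774]}
```

View pics/scene0.png

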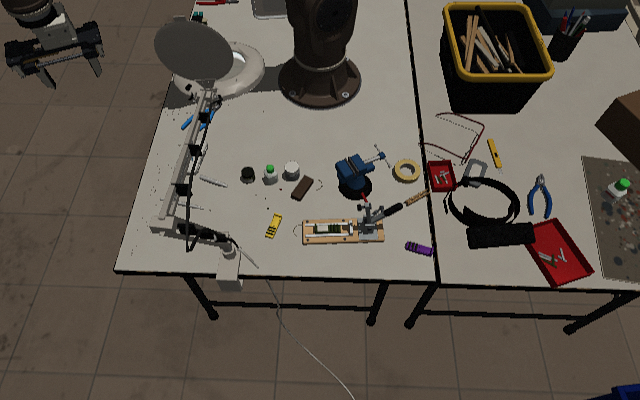

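View pics/top0.png

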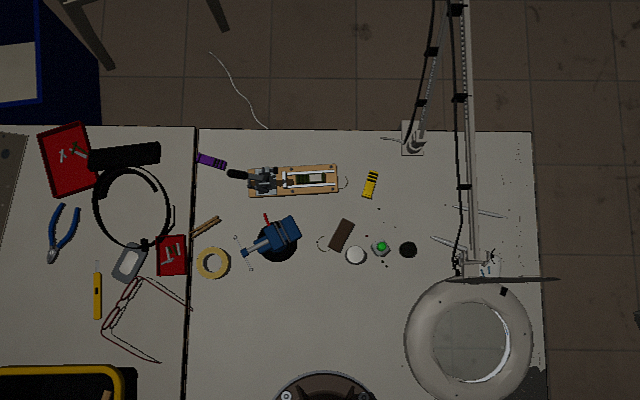

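```bash
python3 - <<'E'
import cv2
a=cv2.imread("pics/top0.png")[110:260,180:420]; cv2.imwrite("pics/topc.png",cv2.resize(a,None,fx=3.3,fy=3.3,interpolation=cv2.INTER_CUBIC))
a=cv2.imread("pics/scene0.png")[150:290,240:470]; cv2.imwrite("pics/scenec.png",cv2.resize(a,None,fx=3.4,fy=3.4,interpolation=cv2.INTER_CUBIC))
E
```

```text
(no output)
```

View pics/topc.png

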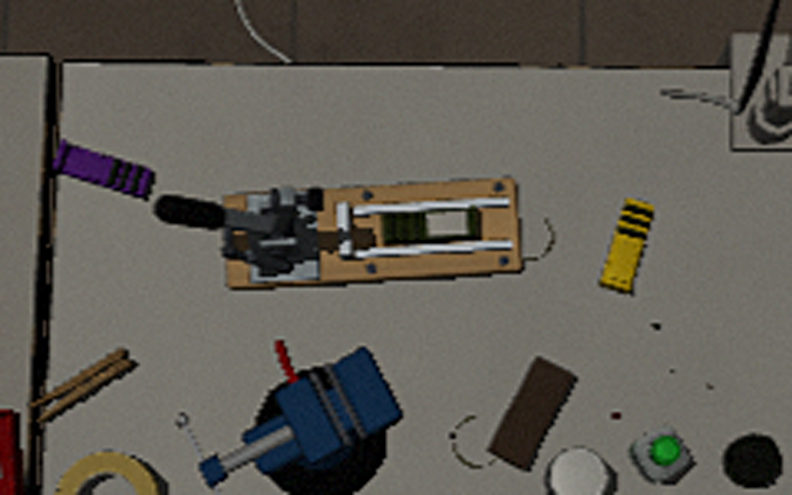

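View pics/scenec.png

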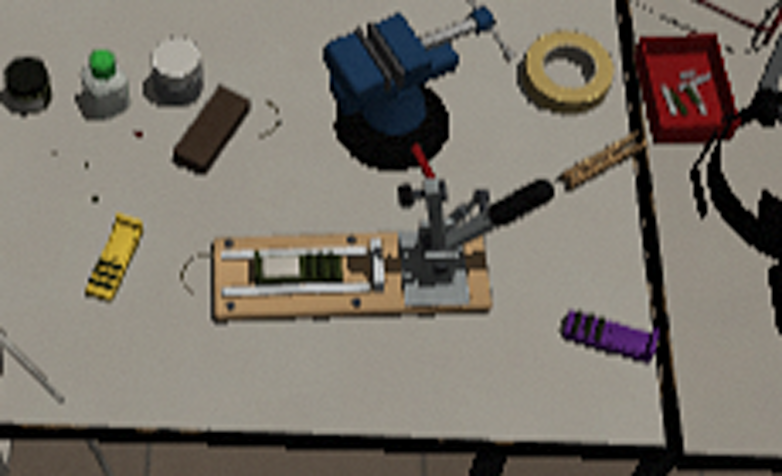

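The crops show the olive moulding in the jig channel at top px (310,177). The yellow look-alike is at (370,185) and the purple one at (212,160); both lie outside the jig, so the olive one is meant. The channel runs towards world +y. Next I fit the jig pose.

```bash
cat > h.py <<'E'
import numpy as np, cv2
from scipy.optimize import least_squares
from scipy.spatial.transform import Rotation as Ro
from cell import arm, optics
def proj(ci,P):
    P=np.atleast_2d(P); c=P@np.array(ci["R"]).T+np.array(ci["t"])
    return np.stack([ci["fx"]*c[:,0]/c[:,2]+ci["cx"],ci["fy"]*c[:,1]/c[:,2]+ci["cy"]],1)
def back(ci,uv,z):
    R=np.array(ci["R"]);t=np.array(ci["t"]); o=-R.T@t
    d=R.T@np.array([(uv[0]-ci["cx"])/ci["fx"],(uv[1]-ci["cy"])/ci["fy"],1.]); return o+d*(z-o[2])/d[2]
def J(p,q):
    q=np.atleast_2d(np.array(q,float)); c,s=np.cos(p[2]),np.sin(p[2])
    return np.stack([p[0]+c*q[:,0]-s*q[:,1],p[1]+s*q[:,0]+c*q[:,1],q[:,2]],1)
E
python3 - <<'E'
from h import *
T=optics.camera_info("top");S=optics.camera_info("scene")
tip=(0,.045+.1025*np.sin(np.radians(40)),.042+.1025*np.cos(np.radians(40)))
obs=[(T,(0,0,.012),(287.6,182.9)),(S,(0,0,.012),(348.7,225.4)),(T,(0,.045,.042),(265,176.8)),(S,(0,.045,.042),(370.5,224.7)),
(T,tip,(229.6,168.8)),(S,tip,(401.6,201.3)),
]
A,B=.032,.012
for uv in [(337,164.5),(338.5,191.8),(247.3,169.1),(249.7,197.9)]: pass
corn=[(T,(A,-.112,B),(337,164.5)),(T,(-A,-.112,B),(338.5,191.8)),(T,(-A,.084,B),(249.7,197.9)),
(S,(-A,-.112,B),(240+213/3.4,150+238/3.4)),(S,(A,-.112,B),(240+215/3.4,150+312/3.4)),(S,(A,.084,B),(240+492/3.4,150+306/3.4))]
f=lambda p,o:np.concatenate([proj(c,J(p,q))[0]-np.array(u) for c,q,u in o])
for o in (obs,corn,obs+corn):
    best=min((least_squares(f,[.6,0.03,y],loss="soft_l1",args=(o,)) for y in (0,-.05,.1)),key=lambda r:r.cost)
    print(best.x.round(4),best.cost.round(2)); print(f(best.x,o).reshape(-1,2).round(1).tolist())
p=best.x
np.save("p.npy",p)
for n,c,uv in(("top",T,(312.1,176.8)),("scene",S,(324.7,230.1))):
    w=back(c,uv,.012); cs,sn=np.cos(p[2]),np.sin(p[2]); d=w[:2]-p[:2]; print(n,"part jig",[cs*d[0]+sn*d[1],-sn*d[0]+cs*d[1]])
    im=cv2.imread(f"pics/{n}0.png"); k=4
    im=cv2.resize(im,None,fx=k,fy=k,interpolation=cv2.INTER_CUBIC)
    def pl(q,col):
        u=((proj(c,J(p,q))+.5)*k).astype(int); cv2.polylines(im,[u.reshape(-1,1,2)],True,col,1)
    pl([(A,-.112,B),(-A,-.112,B),(-A,.084,B),(A,.084,B)],(0,0,255))
    pl([(.0115,-.106,.0165),(-.0115,-.106,.0165),(-.0115,0,.0165),(.0115,0,.0165)],(255,255,0))
    pl([(.018,0,.028),(-.018,0,.028),(-.018,.008,.028),(.018,.008,.028)],(0,255,0))
    pl([(0,.045,.042),tip],(255,0,255))
    u=proj(c,J(p,(0,-.02,.03)))[0]*k; x,y=int(u[0]),int(u[1])
    cv2.imwrite(f"pics/fit_{n}.png",im[y-170:y+170,x-300:x+300])
def bp(n,t):
    optics.get_image(n)
    print(n,t,[(round(d['score'],2),back(optics.camera_info(n),d['location'],0).round(3).tolist()) for d in optics.pinpoint(n,t)])
E
```

```text
[ 0.5221  0.0847 -0.0347] 12.24
[[-1.1, -0.4], [-1.0, 1.3], [-0.3, 1.9], [-3.0, -2.9], [-1.7, 0.1], [-0.5, 5.1]]
[0.5264 0.0857 0.074 ] 4.34
[[-0.9, -1.3], [-0.3, -0.1], [-1.3, -0.6], [-1.0, -1.8], [-1.1, -0.1], [-0.5, -1.1]]
[0.5272 0.0854 0.0626] 19.94
[[-1.3, -2.7], [-0.7, 3.1], [-0.5, 1.5], [-2.7, -2.6], [-2.0, 2.9], [-0.5, 2.9], [-0.5, -1.2], [-0.3, 0.1], [-1.3, -1.4], [-1.0, -1.9], [-1.4, -0.2], [-0.7, -0.4]]
top part jig [np.float64(0.0045920178140882615), np.float64(-0.05687249726021063)]
scene part jig [np.float64(0.002776870378252106), np.float64(-0.05650243726769161)]
```

View pics/fit_top.png

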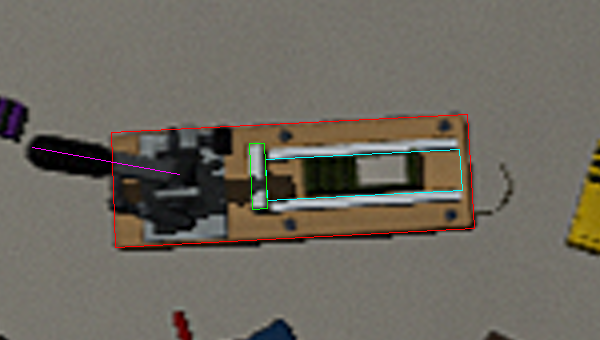

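View pics/fit_scene.png

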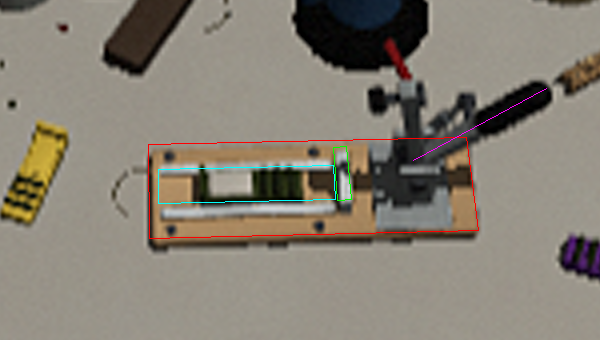

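```bash
cat >> h.py <<'E'
def st():
    s=arm.observe(); R=Ro.from_rotvec(s["ee_rot"]).as_matrix()
    print("t",round(s["clock"],2),"pos",s["position"].round(4),"toolx",R[:,0].round(3),"tooly",R[:,1].round(3),"toolz",R[:,2].round(3),"F",s["force"].round(1),"w",round(s["width"],2)); print("q",s["joints"].round(2)); return s,R
def go(target,yaw=None):
    s,R=st(); d=R.T@(np.array(target)-s["position"]); print("tool shift total",d.round(4),"rows>=",int(np.ceil(np.linalg.norm(d)/.0415)))
    if yaw is not None:
        Rt=np.array([[np.cos(yaw),np.sin(yaw),0],[np.sin(yaw),-np.cos(yaw),0],[0,0,-1]])
        print("tool rot deg",np.degrees(Ro.from_matrix(R.T@Rt).as_rotvec()).round(2), "shift in new frame",(Rt.T@(np.array(target)-s["position"])).round(4))
E
python3 - <<'E'
from h import *
T=optics.camera_info("top");S=optics.camera_info("scene")
for z in (.05,.1,.13):
    print(z,[back(T,u,z)[:2].round(3).tolist() for u in ((300,230),(300,218),(285,215),(245,253),(275,262))],"scene",[back(S,u,z)[:2].round(3).tolist() for u in ((336,162),(370,155),(345,182),(384,150))])
print(-np.array(T["R"]).T@T["t"],-np.array(S["R"]).T@S["t"])
go([.27,-.563,.56])
E
```

```text
0.05 [[0.414, 0.053], [0.439, 0.053], [0.445, 0.085], [0.365, 0.166], [0.347, 0.103]] scene [[0.356, 0.053], [0.33, 0.14], [0.417, 0.076], [0.313, 0.177]]
0.1 [[0.408, 0.051], [0.432, 0.052], [0.438, 0.082], [0.362, 0.159], [0.345, 0.1]] scene [[0.394, 0.051], [0.369, 0.134], [0.451, 0.073], [0.353, 0.169]]
0.13 [[0.405, 0.051], [0.428, 0.051], [0.434, 0.08], [0.36, 0.155], [0.343, 0.097]] scene [[0.416, 0.05], [0.393, 0.13], [0.472, 0.071], [0.377, 0.164]]
[0.2947876  0.0260295  1.10871982] [1.02535792 0.02558335 0.94035381]
t 0.65 pos [ 0.2706 -0.5634  0.2182] toolx [ 0.901  0.433 -0.   ] tooly [ 0.433 -0.901  0.   ] toolz [ 0. -0. -1.] F [ 0.  -1.2 -0.3] w 1.01
q [ 1.02  0.43  0.02  1.57 -0.01  1.13 -0.08]
tool shift total [-3.000e-04 -6.000e-04 -3.418e-01] rows>= 9
```

```bash
python3 -m creep '[{"translation":[0,0,-0.041],"rot":[0,0,0],"jaw":0},{"translation":[0,0,-0.041],"rot":[0,0,0],"jaw":0},{"translation":[0,0,-0.041],"rot":[0,0,0],"jaw":0},{"translation":[0,0,-0.041],"rot":[0,0,0],"jaw":0},{"translation":[0,0,-0.041],"rot":[0,0,0],"jaw":0},{"translation":[0,0,-0.041],"rot":[0,0,0],"jaw":0},{"translation":[0,0,-0.041],"rot":[0,0,0],"jaw":0},{"translation":[0,0,-0.041],"rot":[0,0,0],"jaw":0},{"translation":[0,0,0],"rot":[0,0,0],"jaw":0}]' 10; python3 -c "
from h import *
go([.50,-.40,.545],1.62)"
```

```text
clock: 1.4
position: [0.2709, -0.564, 0.5552]
ee_rot: [3.051, 0.695, 0.006]
force: [0.2, -0.7, 1.7]
width: 0.396
t 1.4 pos [ 0.2709 -0.564   0.5552] toolx [0.901 0.433 0.001] tooly [ 0.433 -0.901  0.013] toolz [ 0.007 -0.012 -1.   ] F [ 0.2 -0.7  1.7] w 0.4
q [ 1.    0.4   0.07  0.82 -0.03  1.91 -0.07]
tool shift total [ 0.2775 -0.0487  0.0098] rows>= 7
tool rot deg [  0.7    0.4  -67.15] shift in new frame [0.1525 0.2369 0.0102]
```

```bash
python3 -m creep '[{"translation":[0.0395,-0.007,0],"rot":[0,0,0],"jaw":0},{"translation":[0.0395,-0.007,0],"rot":[0,0,0],"jaw":0},{"translation":[0.0395,-0.007,0],"rot":[0,0,0],"jaw":0},{"translation":[0.0395,-0.007,0],"rot":[0,0,0],"jaw":0},{"translation":[0.0395,-0.007,0],"rot":[0,0,0],"jaw":0},{"translation":[0.0395,-0.007,0],"rot":[0,0,0],"jaw":0},{"translation":[0.0395,-0.007,0],"rot":[0,0,0],"jaw":0},{"translation":[0,0,0],"rot":[0,0,0],"jaw":0}]'; python3 -c "
from h import *
go([.53,-.05,.545],1.62)"
```

```text
clock: 2.07
position: [0.5054, -0.3927, 0.5443]
ee_rot: [-3.054, -0.714, -0.003]
force: [1.8, 0.9, -0.9]
width: 0.008
t 2.07 pos [ 0.5054 -0.3927  0.5443] toolx [0.896 0.443 0.003] tooly [ 0.443 -0.896 -0.004] toolz [ 0.001  0.005 -1.   ] F [ 1.8  0.9 -0.9] w 0.01
q [ 0.58  0.44 -0.    0.78 -0.    1.92 -0.53]
tool shift total [ 0.174  -0.2963  0.0012] rows>= 9
tool rot deg [ -0.11  -0.31 -66.5 ] shift in new frame [ 0.3411  0.0414 -0.0007]
```

```bash
python3 -m creep '[{"translation":[0.0195,-0.033,0],"rot":[0,0,0],"jaw":0},{"translation":[0.0195,-0.033,0],"rot":[0,0,0],"jaw":0},{"translation":[0.0195,-0.033,0],"rot":[0,0,0],"jaw":0},{"translation":[0.0195,-0.033,0],"rot":[0,0,0],"jaw":0},{"translation":[0.0195,-0.033,0],"rot":[0,0,0],"jaw":0},{"translation":[0.0195,-0.033,0],"rot":[0,0,0],"jaw":0},{"translation":[0.0195,-0.033,0],"rot":[0,0,0],"jaw":0},{"translation":[0.0195,-0.033,0],"rot":[0,0,0],"jaw":0},{"translation":[0.0195,-0.033,0],"rot":[0,0,0],"jaw":0}]'; python3 -m creep '[{"translation":[0,0,0],"rot":[0,0,-7],"jaw":0},{"translation":[0,0,0],"rot":[0,0,-7],"jaw":0},{"translation":[0,0,0],"rot":[0,0,-7],"jaw":0},{"translation":[0,0,0],"rot":[0,0,-7],"jaw":0},{"translation":[0,0,0],"rot":[0,0,-7],"jaw":0},{"translation":[0,0,0],"rot":[0,0,-7],"jaw":0},{"translation":[0,0,0],"rot":[0,0,-7],"jaw":0},{"translation":[0,0,0],"rot":[0,0,-7],"jaw":0},{"translation":[0,0,0],"rot":[0,0,-7],"jaw":0},{"translation":[0,0,0],"rot":[0,0,-3],"jaw":0},{"translation":[0,0,0],"rot":[0,0,0],"jaw":0},{"translation":[0,0,0],"rot":[0,0,0],"jaw":0}]'; python3 - <<'E'
from h import *
go([.53,-.05,.25],1.64)
im=optics.get_image("wrist"); cv2.imwrite("pics/w1.png",im[:,:,::-1])
for t in ("stop_face","cabin_part","lever_tip","lever_pivot"):
    print(t,[(round(d['score'],2),[round(float(x),1) for x in d['location']]) for d in optics.pinpoint("wrist",t)])
E
```

```text
clock: 2.82
position: [0.5278, -0.0542, 0.5463]
ee_rot: [3.063, 0.697, 0.001]
force: [1.9, 0.2, 0.2]
width: 0.002
clock: 3.82
position: [0.5282, -0.056, 0.5461]
ee_rot: [2.192, 2.251, 0.0]
force: [0.1, -0.3, 0.6]
width: 0.005
t 3.82 pos [ 0.5282 -0.056   0.5461] toolx [-0.026  1.    -0.   ] tooly [1.    0.026 0.   ] toolz [ 0. -0. -1.] F [ 0.1 -0.3  0.6] w 0.01
q [ 0.23  0.23 -0.31  1.09  0.07  1.83 -0.03]
tool shift total [0.006  0.0019 0.2961] rows>= 8
tool rot deg [ 0.01  0.   -2.45] shift in new frame [0.0059 0.0022 0.2961]
stop_face [(0.59, [318.4, 91.3])]
cabin_part [(0.77, [317.1, 172.7]), (0.62, [321.3, 114.4]), (0.6, [276.7, 20.8]), (0.47, [340.1, 27.2])]
lever_tip [(0.62, [312.9, 34.2])]
lever_pivot [(0.89, [318.4, 70.2]), (0.63, [256.0, 180.9]), (0.52, [242.3, 30.3])]
```

View pics/w1.png

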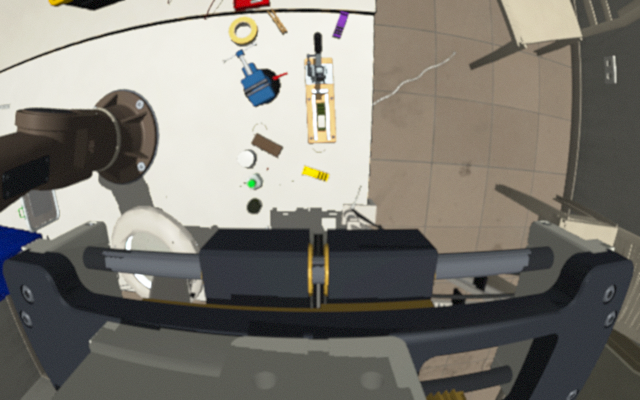

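The wrist view shows the jig ahead, with the olive moulding at (321,115) inside it. I'll go down for a closer look.

```bash
python3 -m creep '[{"translation":[0,0,0.04],"rot":[0,0,-2.4],"jaw":0},{"translation":[0,0,0.04],"rot":[0,0,0],"jaw":0},{"translation":[0,0,0.04],"rot":[0,0,0],"jaw":0},{"translation":[0,0,0.04],"rot":[0,0,0],"jaw":0},{"translation":[0,0,0.04],"rot":[0,0,0],"jaw":0},{"translation":[0,0,0.04],"rot":[0,0,0],"jaw":0},{"translation":[0,0,0.04],"rot":[0,0,0],"jaw":0},{"translation":[0,0,0.02],"rot":[0,0,0],"jaw":0},{"translation":[0,0,0],"rot":[0,0,0],"jaw":0},{"translation":[0,0,0],"rot":[0,0,0],"jaw":0}]'; python3 - <<'E'
from h import *
st()
ci=optics.camera_info("wrist"); np.save("ci2.npy",ci,allow_pickle=True)
im=optics.get_image("wrist"); cv2.imwrite("pics/w2.png",im[:,:,::-1])
for t in ("stop_face","cabin_part","lever_tip","lever_pivot"):
    print(t,[(round(d['score'],2),[round(float(x),1) for x in d['location']]) for d in optics.pinpoint("wrist",t)])
E
```

```text
clock: 4.9
position: [0.528, -0.0558, 0.246]
ee_rot: [-2.141, -2.297, 0.002]
force: [0.1, -0.3, 1.1]
width: 0.007
t 4.9 pos [ 0.528  -0.0558  0.246 ] toolx [-0.07   0.998  0.   ] tooly [ 0.998  0.07  -0.002] toolz [-0.002  0.    -1.   ] F [ 0.1 -0.3  1.1] w 0.01
q [ 0.27  0.29 -0.34  1.74  0.1   1.14 -0.03]
stop_face [(0.57, [326.6, 69.1])]
cabin_part [(0.91, [313.1, 205.6]), (0.64, [325.1, 106.9])]
lever_tip [(0.7, [329.8, 108.3])]
lever_pivot [(0.61, [328.8, 29.0])]
```

View pics/w2.png

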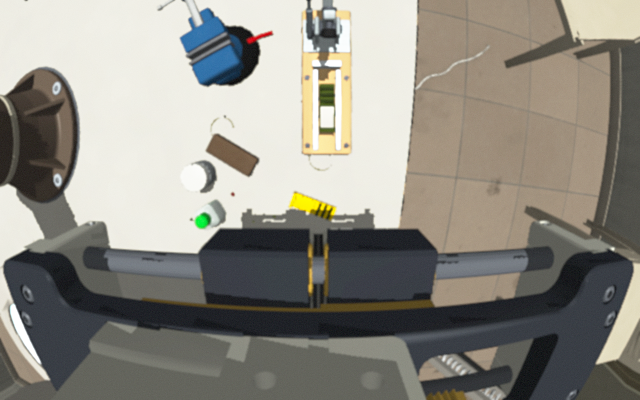

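```bash
cat >> h.py <<'E'
def fback(ci,uv,z):
    R=np.array(ci["R"]);t=np.array(ci["t"]);o=-R.T@t
    a=np.array([uv[0]-ci["cx"],uv[1]-ci["cy"]]);r=np.linalg.norm(a);th=r/ci["fx"]
    d=R.T@np.array([*(a/r*np.sin(th)),np.cos(th)]);return o+d*(z-o[2])/d[2]
def fproj(ci,P):
    P=np.atleast_2d(P);c=P@np.array(ci["R"]).T+np.array(ci["t"]);h=np.hypot(c[:,0],c[:,1]);th=np.arctan2(h,c[:,2])
    return np.stack([ci["cx"]+ci["fx"]*th*c[:,0]/h,ci["cy"]+ci["fx"]*th*c[:,1]/h],1)
E
python3 - <<'E'
from h import *
ci=np.load("ci2.npy",allow_pickle=True).item()
p=np.array([.530,.085,.070])
k=5; im=cv2.imread("pics/w2.png"); 
im=im[0:165,265:385]; 
a=cv2.resize(im,None,fx=k,fy=k,interpolation=cv2.INTER_CUBIC)
cv2.imwrite("pics/w2raw.png",a[300:,:][:520])
def pl(q,col,c=True):
    u=((fproj(ci,J(p,q))-[265,0]+.5)*k).astype(int); cv2.polylines(a,[u.reshape(-1,1,2)],c,col,1)
A,B=.032,.012
pl([(A,-.112,B),(-A,-.112,B),(-A,.084,B),(A,.084,B)],(0,0,255))
pl([(.0115,-.106,.0165),(-.0115,-.106,.0165),(-.0115,0,.0165),(.0115,0,.0165)],(255,255,0))
pl([(.018,0,.028),(-.018,0,.028),(-.018,.008,.028),(.018,.008,.028)],(0,255,0))
cv2.imwrite("pics/w2fit.png",a[:600]) if False else cv2.imwrite("pics/w2fit.png",a[230:])
E
```

```text
(no output)
```

View pics/w2fit.png

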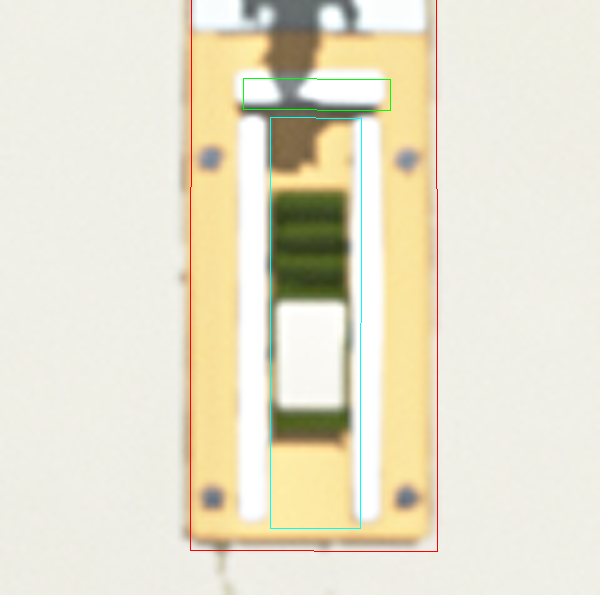

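View pics/w2raw.png

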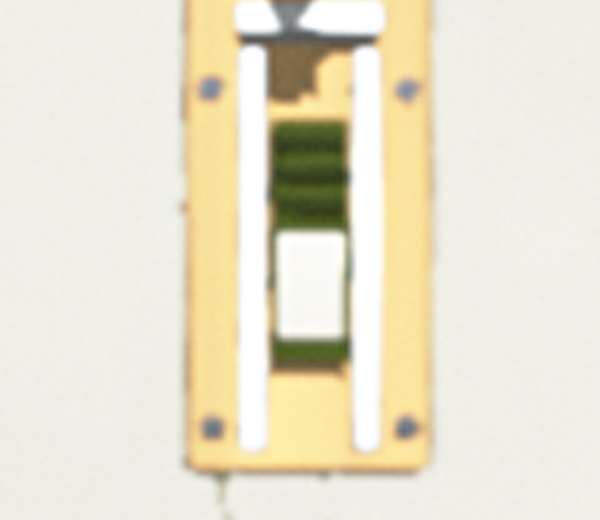

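```bash
python3 - <<'E'
from h import *
ci=np.load("ci2.npy",allow_pickle=True).item(); p=np.array([.5285,.087,.070]); np.save("p.npy",p)
def toj(w):
    c,s=np.cos(p[2]),np.sin(p[2]);d=w[:2]-p[:2];return np.array([c*d[0]+s*d[1],-s*d[0]+c*d[1]]).round(4)
print("wall back",toj(fback(ci,(265+310/5-.5,(230+435)/5-.5),.030)),toj(fback(ci,(265+310/5-.5,(230+435)/5-.5),.012)),"front",toj(fback(ci,(265+310/5-.5,(230+190)/5-.5),.022)))
print("behind-start TCP",J(p,(0.003,-.118,.05)), "end",J(p,(0.003,-.066-.01,.034)))
go(J(p,(0.003,-.118,.05))[0],1.5708+p[2])
E
```

```text
wall back [-0.0004 -0.0839] [ 0.0001 -0.0842] front [-0.0003 -0.0218]
behind-start TCP [[ 0.53974591 -0.03050119  0.05      ]] end [[0.53680831 0.01139595 0.034     ]]
t 5.15 pos [ 0.5294 -0.0557  0.248 ] toolx [-0.071  0.998 -0.   ] tooly [0.998 0.071 0.003] toolz [ 0.003 -0.    -1.   ] F [-0.1  0.3 -0.7] w 0.01
q [ 0.27  0.28 -0.34  1.74  0.1   1.14 -0.03]
tool shift total [0.0245 0.0115 0.198 ] rows>= 5
tool rot deg [0.18 0.03 0.03] shift in new frame [0.0245 0.0121 0.198 ]
```

```bash
python3 -m creep '[{"translation":[0.004,0.002,0.033],"rot":[0,0,0],"jaw":0},{"translation":[0.004,0.002,0.033],"rot":[0,0,0],"jaw":0},{"translation":[0.004,0.002,0.033],"rot":[0,0,0],"jaw":0},{"translation":[0.004,0.002,0.033],"rot":[0,0,0],"jaw":0},{"translation":[0.004,0.002,0.033],"rot":[0,0,0],"jaw":0},{"translation":[0.004,0.002,0.03],"rot":[0,0,0],"jaw":0},{"translation":[0,0,0],"rot":[0,6,0],"jaw":0},{"translation":[0,0,0],"rot":[0,0,0],"jaw":0},{"translation":[0,0,0],"rot":[0,0,0],"jaw":0}]'; python3 - <<'E'
from h import *
p=np.load("p.npy")
go(J(p,(0.002,-.110,.035))[0])
ci=optics.camera_info("wrist"); 
for n in("wrist","scene"):
    im=optics.get_image(n); cv2.imwrite(f"pics/{n}3.png",im[:,:,::-1])
a=cv2.imread("pics/scene3.png")[120:290,220:470]; cv2.imwrite("pics/scene3c.png",cv2.resize(a,None,fx=3.2,fy=3.2,interpolation=cv2.INTER_CUBIC))
E
```

```text
clock: 5.9
position: [0.5393, -0.0337, 0.0512]
ee_rot: [-2.094, -2.237, -0.109]
force: [0.0, 0.4, 0.9]
width: 0.006
t 5.9 pos [ 0.5393 -0.0337  0.0512] toolx [-0.065  0.992  0.103] tooly [0.998 0.066 0.   ] toolz [-0.007  0.103 -0.995] F [0.  0.4 0.9] w 0.01
q [ 0.3   0.54 -0.37  1.92  0.13  0.72 -0.05]
tool shift total [ 0.0094 -0.0004  0.0172] rows>= 1
```

View pics/wrist3.png

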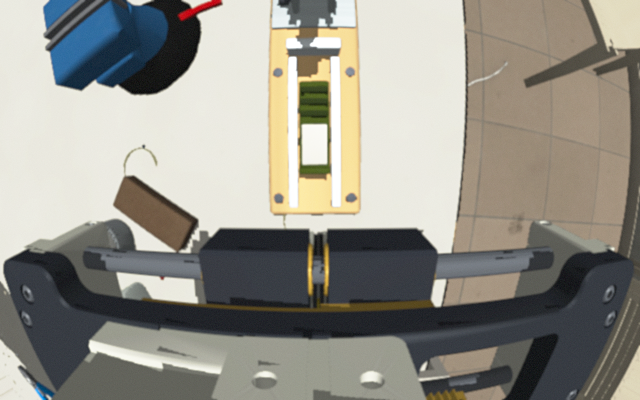

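View pics/scene3c.png

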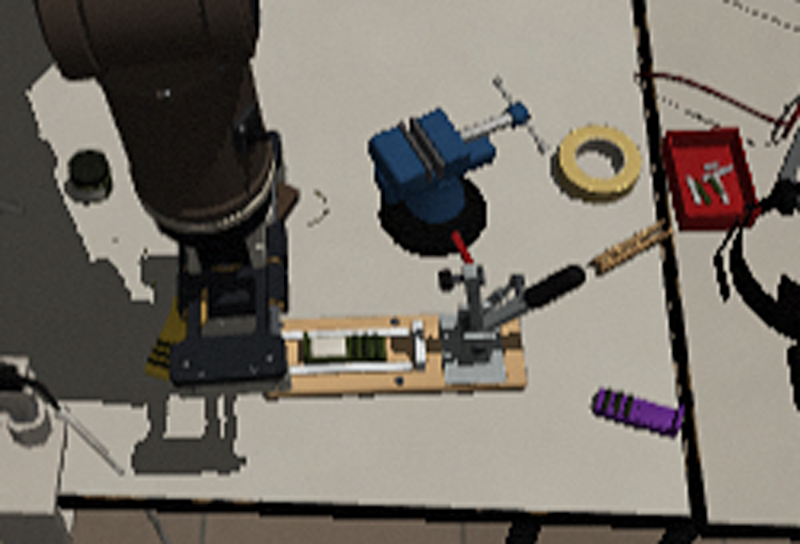

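```bash
python3 -m creep '[{"translation":[0.0045,0,0.0085],"rot":[0,0,0],"jaw":0},{"translation":[0.0045,0,0.0085],"rot":[0,0,0],"jaw":0},{"translation":[0,0,0],"rot":[0,0,0],"jaw":0},{"translation":[0.004,-0.0002,0.0004],"rot":[0,0,0],"jaw":0},{"translation":[0.004,-0.0002,0.0004],"rot":[0,0,0],"jaw":0},{"translation":[0.003,0,0.0003],"rot":[0,0,0],"jaw":0},{"translation":[0.003,0,0.0003],"rot":[0,0,0],"jaw":0},{"translation":[0.002,0,0.0002],"rot":[0,0,0],"jaw":0},{"translation":[0.002,0,0.0002],"rot":[0,0,0],"jaw":0},{"translation":[0.002,0,0.0002],"rot":[0,0,0],"jaw":0},{"translation":[0.002,0,0.0002],"rot":[0,0,0],"jaw":0},{"translation":[0,0,0],"rot":[0,0,0],"jaw":0}]'; cat >> h.py <<'E'
def jy(w,p=None):
    p=np.load("p.npy");c,s=np.cos(p[2]),np.sin(p[2]);d=np.array(w)[:2]-p[:2];return np.array([c*d[0]+s*d[1],-s*d[0]+c*d[1]]).round(4)
def snap(tag,x0=220,x1=470,y0=120,y1=290,n="scene",k=3.2):
    im=optics.get_image(n)[:,:,::-1][y0:y1,x0:x1]; cv2.imwrite(f"pics/{n}{tag}.png",cv2.resize(im,None,fx=k,fy=k,interpolation=cv2.INTER_CUBIC))
E
python3 - <<'E'
from h import *
s,R=st(); print(jy(s["position"]))
snap("4"); snap("4",200,440,0,160,"wrist",3.3)
E
```

```text
clock: 7.0
position: [0.5358, 0.0021, 0.0353]
ee_rot: [-2.088, -2.241, -0.11]
force: [-0.2, 0.1, -0.2]
width: 0.006
t 7.0 pos [0.5358 0.0021 0.0353] toolx [-0.071  0.992  0.105] tooly [0.997 0.071 0.   ] toolz [-0.007  0.104 -0.995] F [-0.2  0.1 -0.2] w 0.01
q [ 0.23  0.56 -0.36  1.95  0.13  0.67 -0.11]
[ 0.0014 -0.0852]
```

View pics/wrist4.png

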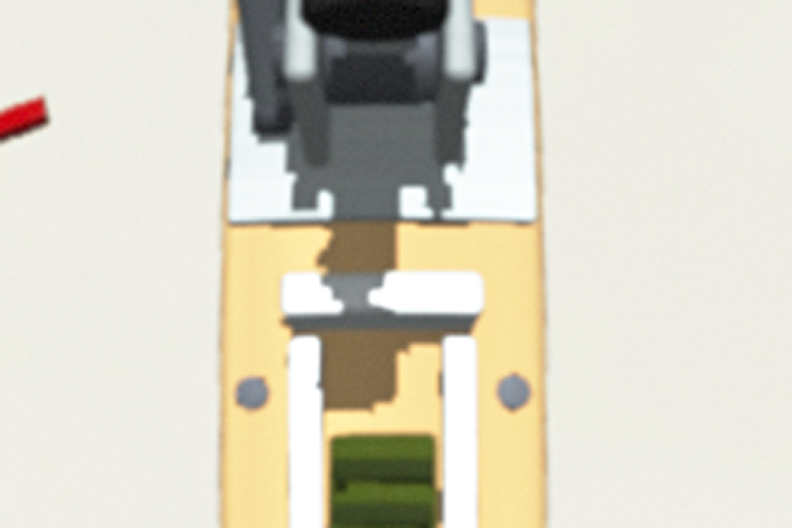

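View pics/scene4.png

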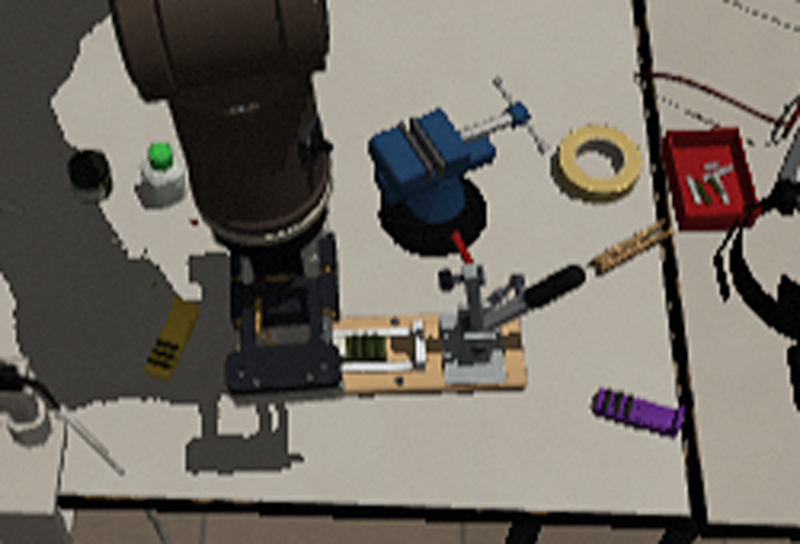

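```bash
python3 - <<'E'
from h import *
ci=optics.camera_info("wrist")
print("part front",jy(fback(ci,(200+382/3.3-.5,437/3.3-.5),.022)),"stop foot/inner top",jy(fback(ci,(200+382/3.3-.5,313/3.3-.5),.028)))
E
```

```text
part front [-0.0004 -0.022 ] stop foot/inner top [-0.0003 -0.0002]
```

```bash
python3 -m creep '[{"translation":[0.002,0,0.0002],"rot":[0,0,0],"jaw":0},{"translation":[0.002,0,0.0002],"rot":[0,0,0],"jaw":0},{"translation":[0.002,0,0.0002],"rot":[0,0,0],"jaw":0},{"translation":[0.001,0,0.0001],"rot":[0,0,0],"jaw":0},{"translation":[0.001,0,0.0001],"rot":[0,0,0],"jaw":0},{"translation":[0,0,0],"rot":[0,0,0],"jaw":0}]'; python3 - <<'E'
from h import *
s,R=st(); print(jy(s["position"]))
snap("5",200,440,0,160,"wrist",3.3)
E
```

```text
clock: 7.6
position: [0.5352, 0.01, 0.0353]
ee_rot: [-2.088, -2.241, -0.11]
force: [0.8, 0.2, 0.2]
width: 0.003
t 7.6 pos [0.5352 0.01   0.0353] toolx [-0.071  0.992  0.105] tooly [0.997 0.071 0.   ] toolz [-0.007  0.104 -0.995] F [0.8 0.2 0.2] w 0.0
q [ 0.22  0.56 -0.36  1.95  0.13  0.67 -0.13]
[ 0.0013 -0.0773]
```

View pics/wrist5.png

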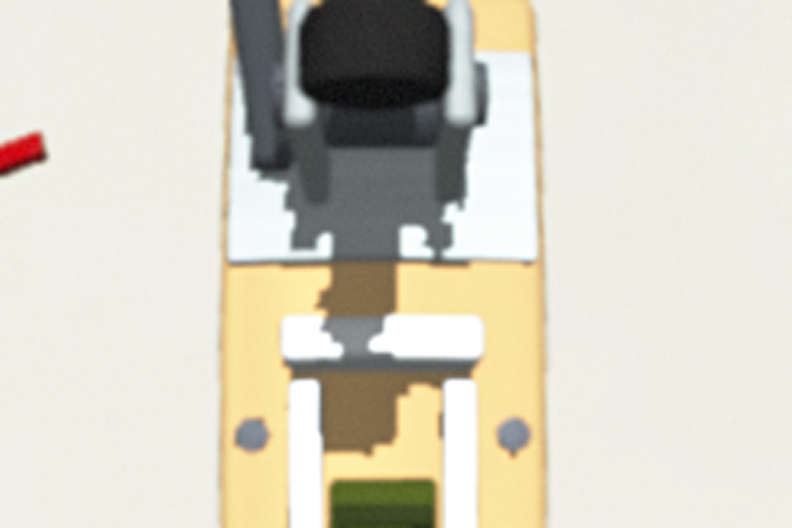

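```bash
python3 - <<'E'
from h import *
snap("6",270,400,180,270,"scene",6); snap("6",240,400,130,230,"top",5)
im=optics.get_image("wrist"); cv2.imwrite("pics/w6.png",im[:,:,::-1])
E
```

```text
(no output)
```

View pics/scene6.png

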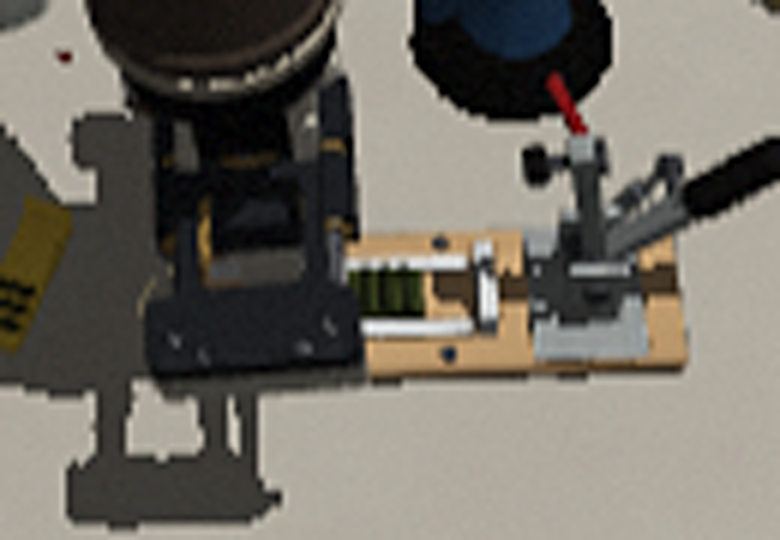

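View pics/top6.png

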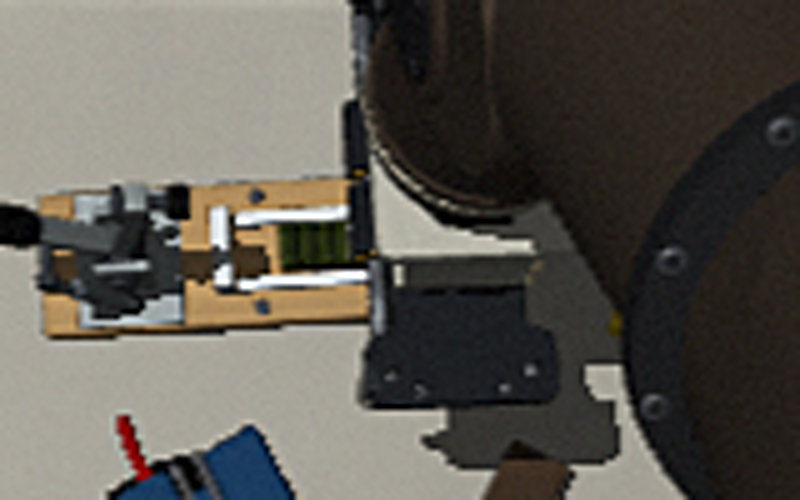

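View pics/w6.png

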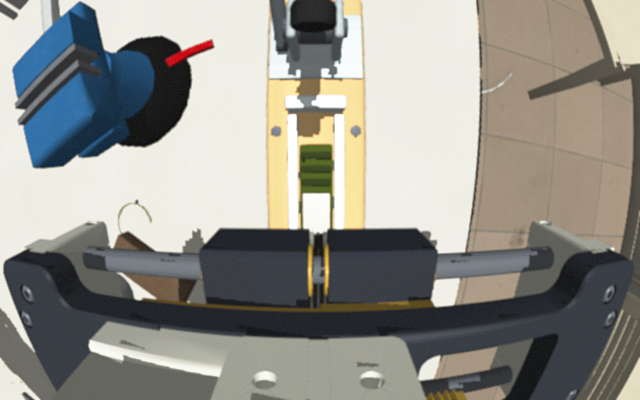

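```bash
python3 - <<'E'
from h import *
s,R=st(); ci=optics.camera_info("wrist"); p=np.load("p.npy")
P=lambda v:s["position"]+R@np.array(v)
for n,v in (("tcp",(0,0,0)),("tip",(0,0,.014)),("tipfront",(.0095,0,.014)),("up50 front",(.0095,0,-.05)),("tipback",(-.0095,0,.014))): print(n,fproj(ci,P(v)).round(1),jy(P(v)),P(v)[2].round(4))
for y in (-.0218,-.04,-.06,-.084): print(y,fproj(ci,J(p,(0,y,.022))).round(1),fproj(ci,J(p,(0,y,.030))).round(1))
im=cv2.imread("pics/w6.png")[120:320,190:450];cv2.imwrite("pics/w6c.png",cv2.resize(im,None,fx=3,fy=3,interpolation=cv2.INTER_CUBIC))
E
```

```text
t 7.8 pos [0.5352 0.0096 0.0353] toolx [-0.07   0.992  0.104] tooly [ 0.998  0.071 -0.   ] toolz [-0.007  0.104 -0.995] F [-0.1 -0.3 -0.9] w 0.01
q [ 0.22  0.56 -0.36  1.95  0.13  0.67 -0.13]
tcp [[318. 242.]] [ 0.0013 -0.0777] 0.0353
tip [[318.  233.8]] [ 0.0013 -0.0762] 0.0214
tipfront [[318.  219.2]] [ 0.0013 -0.0668] 0.0224
up50 front [[318.  264.1]] [ 0.0013 -0.0735] 0.086
tipback [[318. 248.]] [ 0.0013 -0.0857] 0.0204
-0.0218 [[315.8 144.8]] [[315.7 144.1]]
-0.04 [[315.8 175.1]] [[315.7 175.8]]
-0.06 [[315.8 208.1]] [[315.8 210.2]]
-0.084 [[315.9 246.2]] [[315.8 249.8]]
```

View pics/w6c.png

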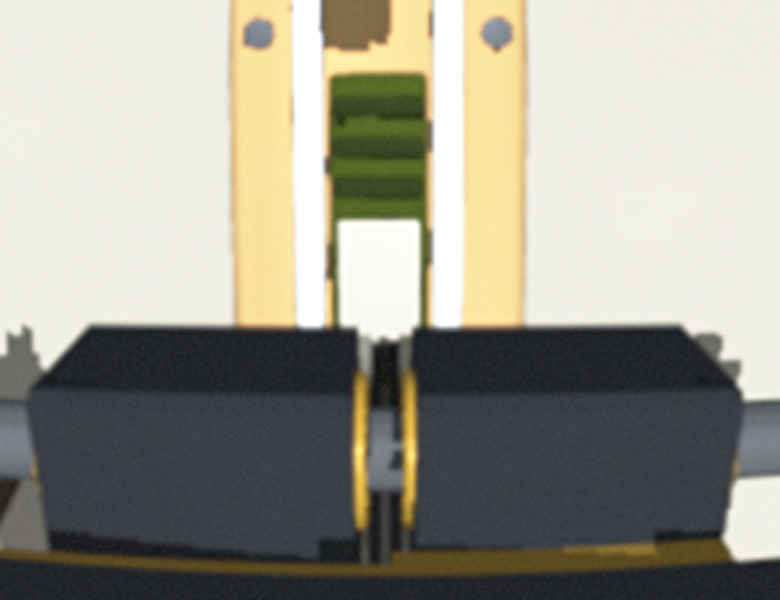

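The tip seems to have passed over the wall: the moulding's front edge still reads -0.022 and there is no force. I'll lift, back off and look at the tip from further back.

```bash
python3 -m creep '[{"translation":[0,0,-0.01],"rot":[0,0,0],"jaw":0},{"translation":[0,0,-0.01],"rot":[0,0,0],"jaw":0},{"translation":[-0.02,0,-0.002],"rot":[0,0,0],"jaw":0},{"translation":[-0.015,0,-0.0016],"rot":[0,0,0],"jaw":0},{"translation":[0,0,0],"rot":[0,0,0],"jaw":0},{"translation":[0,0,0],"rot":[0,0,0],"jaw":0}]'; python3 - <<'E'
from h import *
s,R=st(); ci=optics.camera_info("wrist"); print(jy(s["position"]))
snap("7",190,450,60,260,"wrist",3)
snap("7",260,400,170,270,"scene",5.5)
P=lambda v:s["position"]+R@np.array(v)
print(fproj(ci,P((0,0,.014))),[ (y,fproj(ci,J(np.load("p.npy"),(0,y,.03)))[0].round(1)) for y in (-.084,-.112)])
E
```

```text
clock: 8.3
position: [0.5383, -0.0284, 0.056]
ee_rot: [-2.091, -2.24, -0.11]
force: [0.1, 0.3, -0.2]
width: 0.008
t 8.3 pos [ 0.5383 -0.0284  0.056 ] toolx [-0.068  0.992  0.104] tooly [0.998 0.068 0.001] toolz [-0.006  0.104 -0.995] F [ 0.1  0.3 -0.2] w 0.01
q [ 0.3   0.53 -0.37  1.92  0.12  0.73 -0.05]
[ 0.0017 -0.1158]
[[317.97437274 233.81825482]] [(-0.084, array([315.2, 183.3])), (-0.112, array([315.3, 226. ]))]
```

View pics/wrist7.png

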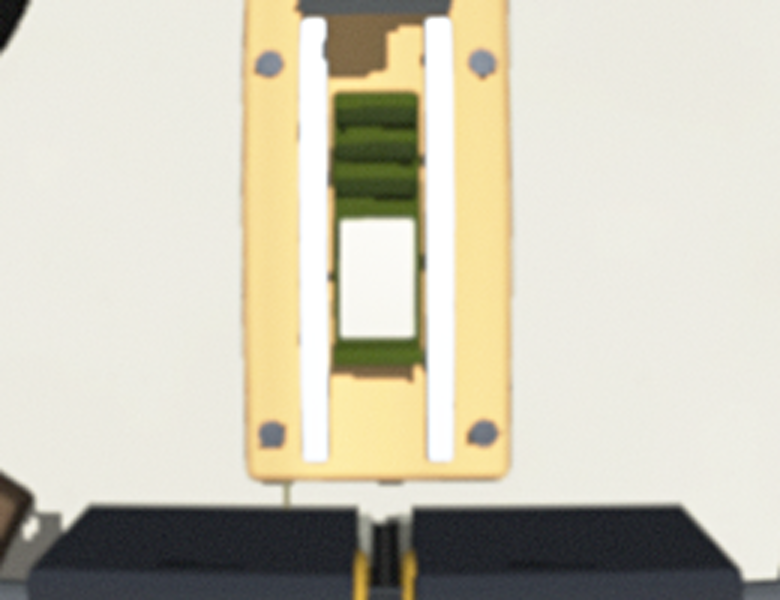

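View pics/scene7.png

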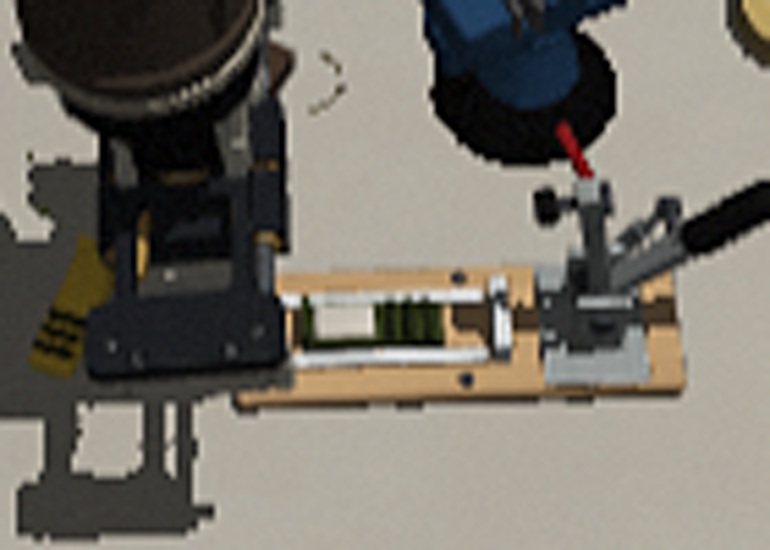

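```bash
python3 -m creep '[{"translation":[0.01,-0.001,0.001],"rot":[0,0,0],"jaw":0},{"translation":[0.006,-0.001,0.0006],"rot":[0,0,0],"jaw":0},{"translation":[-0.0008,0,0.008],"rot":[0,0,0],"jaw":0},{"translation":[-0.0008,0,0.008],"rot":[0,0,0],"jaw":0},{"translation":[-0.0005,0,0.005],"rot":[0,0,0],"jaw":0},{"translation":[0,0,0.001],"rot":[0,0,0],"jaw":0},{"translation":[0,0,0.001],"rot":[0,0,0],"jaw":0},{"translation":[0,0,0],"rot":[0,0,0],"jaw":0}]'; python3 - <<'E'
from h import *
s,R=st(); print(jy(s["position"]))
E
```

```text
clock: 9.07
position: [0.5346, -0.0114, 0.0317]
ee_rot: [-2.088, -2.24, -0.109]
force: [-1.2, 0.9, -0.5]
width: 0.007
t 9.07 pos [ 0.5346 -0.0114  0.0317] toolx [-0.07   0.992  0.105] tooly [ 0.998  0.07  -0.001] toolz [-0.008  0.104 -0.995] F [-1.2  0.9 -0.5] w 0.01
q [ 0.26  0.56 -0.36  1.95  0.14  0.67 -0.09]
[-0.0008 -0.0986]
```

```bash
python3 -m creep '[{"translation":[0,0,0.001],"rot":[0,0,0],"jaw":0},{"translation":[0,0,0.001],"rot":[0,0,0],"jaw":0},{"translation":[0,0,0],"rot":[0,0,0],"jaw":0}]'; python3 -m creep '[{"translation":[0,0,0.001],"rot":[0,0,0],"jaw":0},{"translation":[0,0,0],"rot":[0,0,0],"jaw":0}]'
```

```text
clock: 9.32
position: [0.5348, -0.0111, 0.0301]
ee_rot: [-2.088, -2.241, -0.11]
force: [-0.3, -0.7, 0.5]
width: 0.006
clock: 9.48
position: [0.5347, -0.011, 0.0291]
ee_rot: [-2.088, -2.241, -0.109]
force: [-0.7, 0.3, 0.4]
width: 0.007
```

```bash
python3 -m creep '[{"translation":[0,0,0.001],"rot":[0,0,0],"jaw":0},{"translation":[0,0,0.001],"rot":[0,0,0],"jaw":0},{"translation":[0,0,0],"rot":[0,0,0],"jaw":0}]'; python3 -m creep '[{"translation":[0,0,0.001],"rot":[0,0,0],"jaw":0},{"translation":[0,0,0],"rot":[0,0,0],"jaw":0}]';python3 - <<'E'
from h import *
s,R=st(); print(jy(s["position"]))
snap("8",260,400,170,270,"scene",5.5)
snap("8",190,450,60,260,"wrist",3)
E
```

```text
clock: 9.73
position: [0.5346, -0.0107, 0.027]
ee_rot: [-2.088, -2.241, -0.109]
force: [-0.2, 0.7, 0.6]
width: 0.006
clock: 9.9
position: [0.5346, -0.0106, 0.026]
ee_rot: [-2.088, -2.241, -0.109]
force: [0.8, 0.2, -0.6]
width: 0.007
t 9.9 pos [ 0.5346 -0.0106  0.026 ] toolx [-0.07   0.992  0.105] tooly [ 0.998  0.071 -0.   ] toolz [-0.008  0.104 -0.995] F [ 0.8  0.2 -0.6] w 0.01
q [ 0.25  0.57 -0.36  1.95  0.14  0.65 -0.09]
[-0.0007 -0.0978]
```

View pics/wrist8.png

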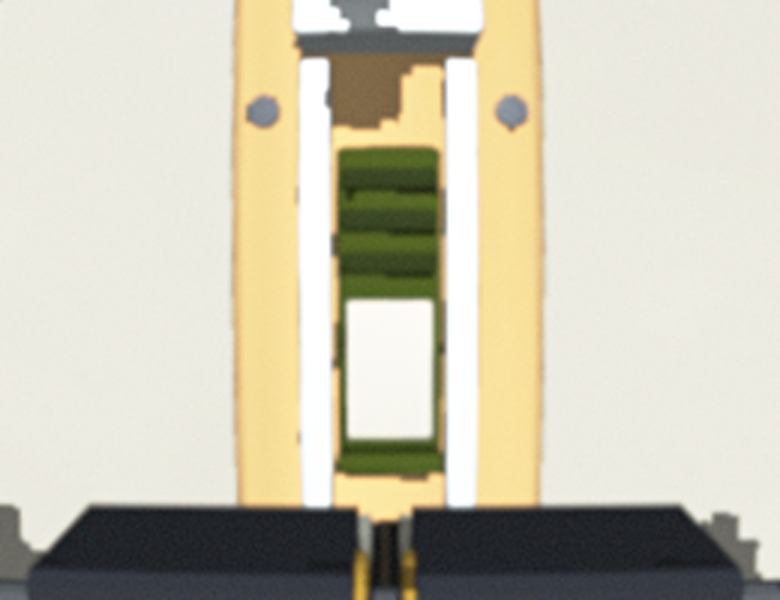

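```bash
python3 -m creep '[{"translation":[0,0,0.001],"rot":[0,0,0],"jaw":0},{"translation":[0,0,0.001],"rot":[0,0,0],"jaw":0},{"translation":[0,0,0],"rot":[0,0,0],"jaw":0}]'; python3 -m creep '[{"translation":[0,0,0.001],"rot":[0,0,0],"jaw":0},{"translation":[0,0,0.001],"rot":[0,0,0],"jaw":0},{"translation":[0,0,0],"rot":[0,0,0],"jaw":0}]'
```

```text
clock: 10.25
position: [0.5346, -0.0104, 0.024]
ee_rot: [-2.088, -2.241, -0.109]
force: [-0.5, -1.2, -0.1]
width: 0.007
clock: 10.5
position: [0.5345, -0.0102, 0.022]
ee_rot: [-2.088, -2.241, -0.109]
force: [0.7, 0.6, 0.5]
width: 0.009
```

View pics/scene8.png

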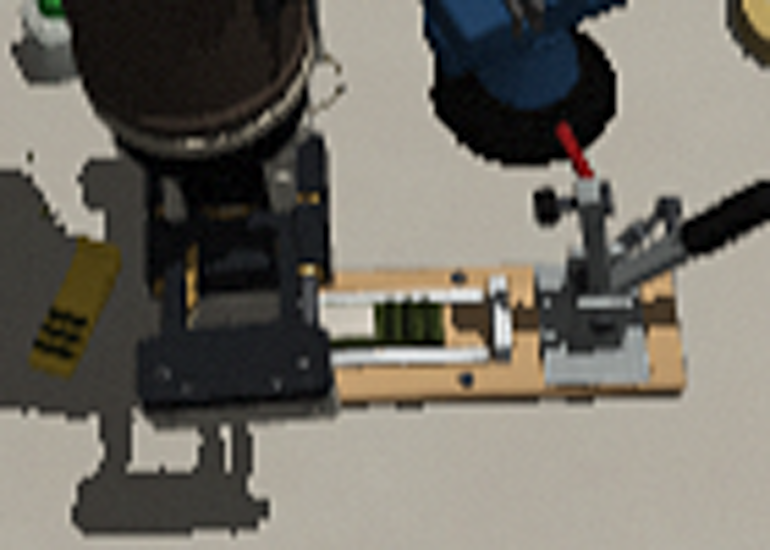

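```bash
python3 -m creep '[{"translation":[-0.002,0,-0.02],"rot":[0,0,0],"jaw":0},{"translation":[-0.02,0,-0.03],"rot":[0,0,0],"jaw":0.06},{"translation":[-0.01,0,-0.03],"rot":[0,0,0],"jaw":0.06},{"translation":[0,0,0],"rot":[0,0,0],"jaw":0.06},{"translation":[0,0,0],"rot":[0,0,0],"jaw":0.06},{"translation":[0,0,0],"rot":[0,0,0],"jaw":0.06}]'; python3 - <<'E'
from h import *
s,R=st();ci=optics.camera_info("wrist")
im=optics.get_image("wrist")[:,:,::-1].copy(); im0=im.copy()
snap("9",220,400,130,270,"scene",4.4)
P=lambda v:s["position"]+R@np.array(v)
h=s["width"]*.0918/2
for sg in(-1,1):
  for z,c in((.014,(0,0,255)),(-.033,(255,0,0))):
    q=np.array([P((x,sg*h+sg*dy,z)) for x,dy in((.0095,0),(.0095,.019),(-.0095,.019),(-.0095,0))])
    cv2.polylines(im,[fproj(ci,q).round().astype(int).reshape(-1,1,2)],True,c,1)
cv2.imwrite("pics/w9.png",np.vstack([im0[190:330],im[190:330]]))
E
```

```text
clock: 11.0
position: [0.5371, -0.05, 0.0981]
ee_rot: [-2.088, -2.241, -0.109]
force: [-0.6, 0.5, 0.0]
width: 0.317
t 11.0 pos [ 0.5371 -0.05    0.0981] toolx [-0.07   0.992  0.105] tooly [ 0.998  0.071 -0.   ] toolz [-0.008  0.104 -0.995] F [-0.6  0.5  0. ] w 0.32
q [ 0.35  0.48 -0.39  1.88  0.1   0.83  0.01]
```

View pics/w9.png

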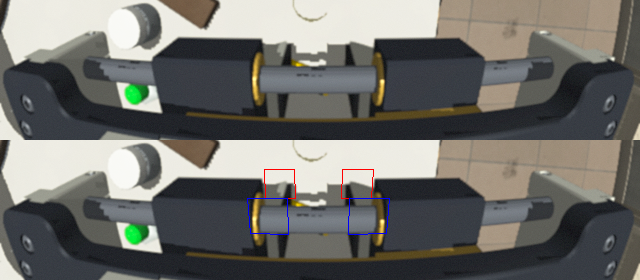

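View pics/scene9.png

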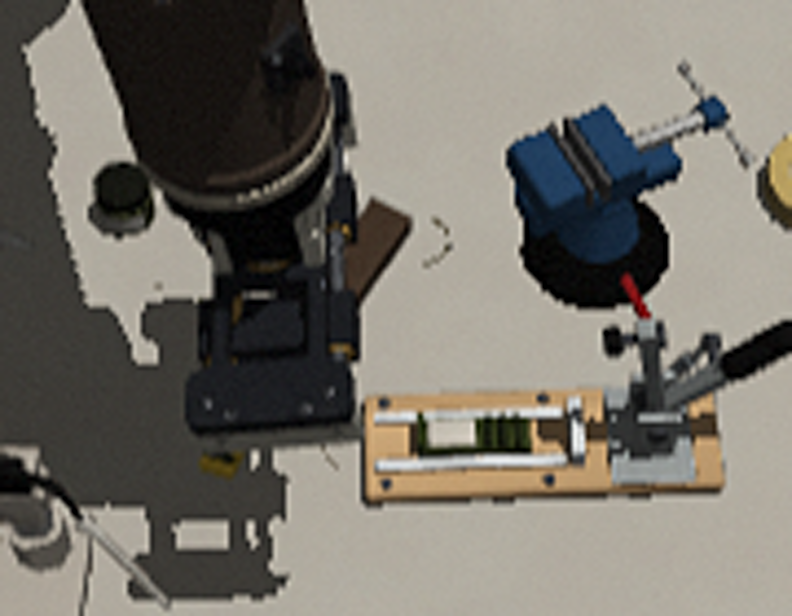

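```bash
python3 - <<'E'
from h import *
s,R=st();ci=optics.camera_info("wrist");im=optics.get_image("wrist")[:,:,::-1].copy()
a=cv2.resize(im[200:320,240:400],None,fx=5,fy=5,interpolation=cv2.INTER_CUBIC); cv2.imwrite("pics/w10.png",np.clip(a.astype(float)*1.6,0,255).astype(np.uint8))
E
```

```text
t 11.1 pos [ 0.5366 -0.0495  0.0973] toolx [-0.071  0.992  0.105] tooly [ 0.997  0.072 -0.002] toolz [-0.009  0.105 -0.994] F [-0.5  0.3  0.6] w 0.41
q [ 0.35  0.48 -0.39  1.88  0.1   0.83  0.01]
```

View pics/w10.png

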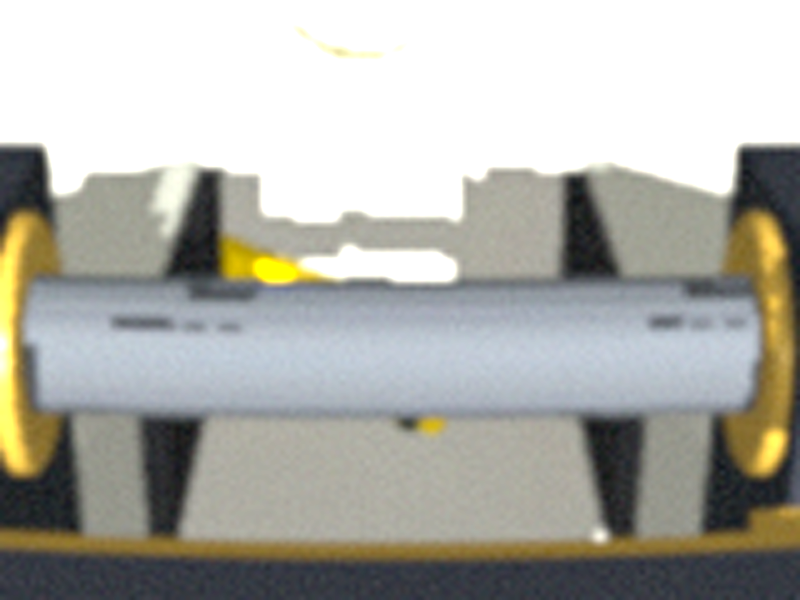

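```bash
python3 - <<'E'
from h import *
s,R=st();ci=optics.camera_info("wrist");im=optics.get_image("wrist")[:,:,::-1].copy()
snap("11",240,400,200,320,"wrist",5)
s,R=st()
P=lambda v:s["position"]+R@np.array(v)
h=s["width"]*.0918/2; print("h",h)
for z in(.014,.005,-.005,-.015,-.025,-.033):
  for x in (0.0,.0095): print(z,x,fproj(ci,np.array([P((x,-h,z)),P((x,h,z))])).round(1).tolist())
E
```

```text
t 11.15 pos [ 0.5366 -0.0495  0.0973] toolx [-0.071  0.992  0.105] tooly [ 0.997  0.072 -0.002] toolz [-0.01   0.105 -0.994] F [ 0.7  0.2 -0.1] w 0.45
q [ 0.35  0.48 -0.39  1.88  0.1   0.83  0.01]
t 11.25 pos [ 0.5369 -0.0496  0.0975] toolx [-0.071  0.992  0.105] tooly [ 0.997  0.072 -0.002] toolz [-0.009  0.105 -0.994] F [ 0.1 -1.  -0.6] w 0.53
q [ 0.35  0.48 -0.39  1.88  0.1   0.83  0.01]
h 0.02448937433117407
0.014 0.0 [[279.0, 234.0], [357.9, 234.1]]
0.014 0.0095 [[278.5, 219.4], [358.4, 219.4]]
0.005 0.0 [[277.2, 239.1], [359.7, 239.1]]
0.005 0.0095 [[276.6, 223.9], [360.4, 223.9]]
-0.005 0.0 [[275.0, 245.4], [361.9, 245.4]]
-0.005 0.0095 [[274.3, 229.4], [362.7, 229.4]]
-0.015 0.0 [[272.6, 252.3], [364.4, 252.3]]
-0.015 0.0095 [[271.7, 235.6], [365.3, 235.6]]
-0.025 0.0 [[269.9, 260.0], [367.2, 260.0]]
-0.025 0.0095 [[268.9, 242.5], [368.2, 242.5]]
-0.033 0.0 [[267.5, 266.8], [369.6, 266.8]]
-0.033 0.0095 [[266.4, 248.6], [370.8, 248.6]]
```

View pics/wrist11.png

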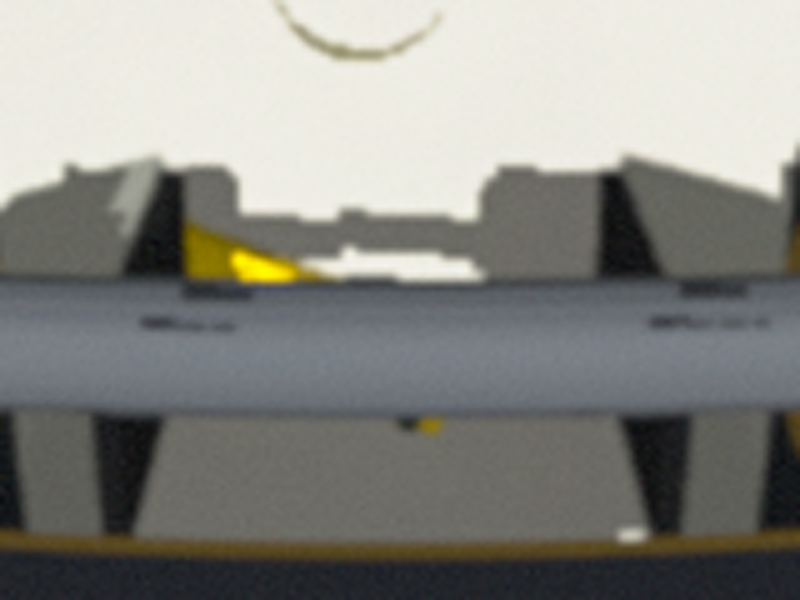

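The tips appear about 13 mm behind the TCP in the wrist picture: pad ends at px (277,234) and (360,234), which fits z≈-0.012 and not +0.014. That also explains the miss. I'll find the height by touch instead.

```bash
python3 - <<'E'
from h import *
p=np.load("p.npy"); go(J(p,(0.0,-.099,.024))[0])
E
python3 -m creep '[{"translation":[0.01,0,0.03],"rot":[0,0,0],"jaw":0},{"translation":[0.012,-0.001,0.03],"rot":[0,0,0],"jaw":0},{"translation":[0.007,0,0.011],"rot":[0,0,0],"jaw":0},{"translation":[0,0,0],"rot":[0,0,0],"jaw":0},{"translation":[0,0,0],"rot":[0,0,0],"jaw":0},{"translation":[0,0,0],"rot":[0,0,0],"jaw":0},{"translation":[0,0,0],"rot":[0,0,0],"jaw":0}]';python3 - <<'E'
from h import *
p=np.load("p.npy"); s,R=st(); print(jy(s["position"])); go(J(p,(0.0,-.099,.022))[0])
E
```

```text
t 11.25 pos [ 0.5369 -0.0496  0.0975] toolx [-0.071  0.992  0.105] tooly [ 0.997  0.072 -0.002] toolz [-0.009  0.105 -0.994] F [ 0.1 -1.  -0.6] w 0.53
q [ 0.35  0.48 -0.39  1.88  0.1   0.83  0.01]
tool shift total [0.0299 0.0014 0.0771] rows>= 2
clock: 11.83
position: [0.5349, -0.0151, 0.0318]
ee_rot: [-2.09, -2.241, -0.111]
force: [-0.6, 0.3, 0.0]
width: 0.125
t 11.83 pos [ 0.5349 -0.0151  0.0318] toolx [-0.07   0.992  0.104] tooly [0.998 0.07  0.002] toolz [-0.005  0.104 -0.995] F [-0.6  0.3  0. ] w 0.13
q [ 0.27  0.56 -0.36  1.95  0.14  0.67 -0.09]
[-0.0008 -0.1023]
t 11.83 pos [ 0.5349 -0.0151  0.0318] toolx [-0.07   0.992  0.104] tooly [0.998 0.07  0.002] toolz [-0.005  0.104 -0.995] F [-0.6  0.3  0. ] w 0.13
q [ 0.27  0.56 -0.36  1.95  0.14  0.67 -0.09]
tool shift total [0.0022 0.0007 0.0101] rows>= 1
```

```bash
python3 -m creep '[{"translation":[0.001,0.0005,0.005],"rot":[0,0,0],"jaw":0},{"translation":[0,0,0.004],"rot":[0,0,0],"jaw":0},{"translation":[0,0,0.0025],"rot":[0,0,0],"jaw":0},{"translation":[0,0,0.0015],"rot":[0,0,0],"jaw":0},{"translation":[0,0,0],"rot":[0,0,0],"jaw":0}]'; for i in 1; do python3 -m creep '[{"translation":[0,0,0.001],"rot":[0,0,0],"jaw":0},{"translation":[0,0,0.001],"rot":[0,0,0],"jaw":0},{"translation":[0,0,0],"rot":[0,0,0],"jaw":0}]'; done; python3 -m creep '[{"translation":[0,0,0.001],"rot":[0,0,0],"jaw":0},{"translation":[0,0,0.001],"rot":[0,0,0],"jaw":0},{"translation":[0,0,0],"rot":[0,0,0],"jaw":0}]'
```

```text
clock: 12.25
position: [0.534, -0.0119, 0.0176]
ee_rot: [-2.088, -2.241, -0.109]
force: [-0.9, 0.5, -0.3]
width: 0.005
clock: 12.5
position: [0.5342, -0.0116, 0.0159]
ee_rot: [-2.088, -2.241, -0.109]
force: [-0.4, 0.6, -0.0]
width: 0.008
clock: 12.75
position: [0.5341, -0.0114, 0.0139]
ee_rot: [-2.088, -2.241, -0.109]
force: [0.1, -0.1, 0.2]
width: 0.005
```

```bash
python3 -m creep '[{"translation":[0,0,0.001],"rot":[0,0,0],"jaw":0},{"translation":[0,0,0.001],"rot":[0,0,0],"jaw":0},{"translation":[0,0,0],"rot":[0,0,0],"jaw":0}]';  python3 -m creep '[{"translation":[0,0,0.001],"rot":[0,0,0],"jaw":0},{"translation":[0,0,0.001],"rot":[0,0,0],"jaw":0},{"translation":[0,0,0],"rot":[0,0,0],"jaw":0}]'; python3 - <<'E'
from h import *
s,R=st(); print(jy(s["position"]))
snap("12",190,450,60,260,"wrist",3)
E
```

```text
clock: 13.0
position: [0.5341, -0.0112, 0.0118]
ee_rot: [-2.088, -2.241, -0.109]
force: [0.9, -1.2, 0.1]
width: 0.008
clock: 13.25
position: [0.5341, -0.011, 0.0098]
ee_rot: [-2.088, -2.241, -0.109]
force: [0.2, -0.6, -0.2]
width: 0.007
t 13.25 pos [ 0.5341 -0.011   0.0098] toolx [-0.07   0.992  0.105] tooly [ 0.998  0.071 -0.   ] toolz [-0.008  0.104 -0.995] F [ 0.2 -0.6 -0.2] w 0.01
q [ 0.25  0.6  -0.35  1.96  0.15  0.62 -0.1 ]
[-0.0013 -0.0981]
```

View pics/wrist12.png

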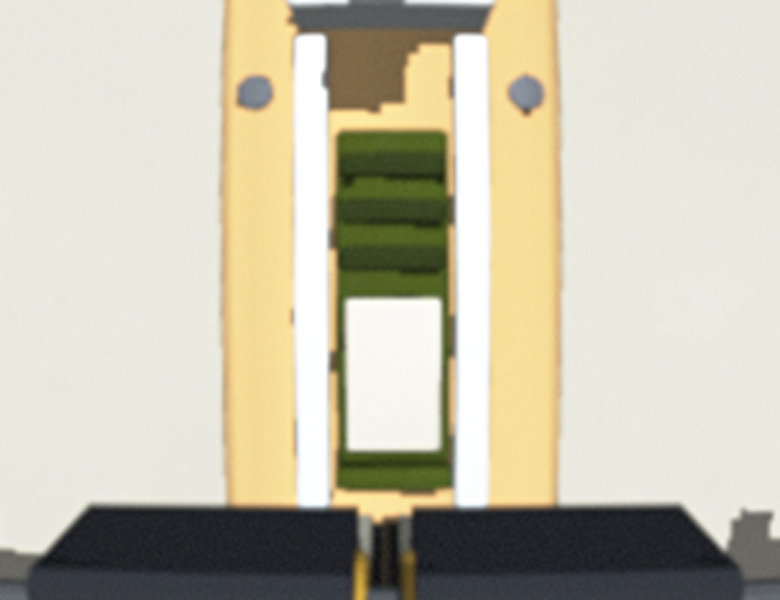

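```bash
python3 -m creep '[{"translation":[0,0.001,0.001],"rot":[0,0,0],"jaw":0},{"translation":[0,0,0.001],"rot":[0,0,0],"jaw":0},{"translation":[0.003,0,0.0003],"rot":[0,0,0],"jaw":0},{"translation":[0.003,0,0.0003],"rot":[0,0,0],"jaw":0},{"translation":[0.002,0,0.0002],"rot":[0,0,0],"jaw":0},{"translation":[0.002,0,0.0002],"rot":[0,0,0],"jaw":0},{"translation":[0.002,0,0.0002],"rot":[0,0,0],"jaw":0},{"translation":[0.002,0,0.0002],"rot":[0,0,0],"jaw":0},{"translation":[0,0,0],"rot":[0,0,0],"jaw":0}]'; python3 - <<'E'
from h import *
s,R=st(); print(jy(s["position"]))
snap("13",190,450,60,260,"wrist",3)
E
```

```text
clock: 14.05
position: [0.5342, 0.0039, 0.0082]
ee_rot: [-2.087, -2.242, -0.11]
force: [-0.3, 1.0, 0.2]
width: 0.005
t 14.05 pos [0.5342 0.0039 0.0082] toolx [-0.071  0.992  0.105] tooly [0.997 0.071 0.   ] toolz [-0.007  0.104 -0.995] F [-0.3  1.   0.2] w 0.01
q [ 0.22  0.6  -0.35  1.97  0.15  0.61 -0.13]
[-0.0001 -0.0833]
```

View pics/wrist13.png

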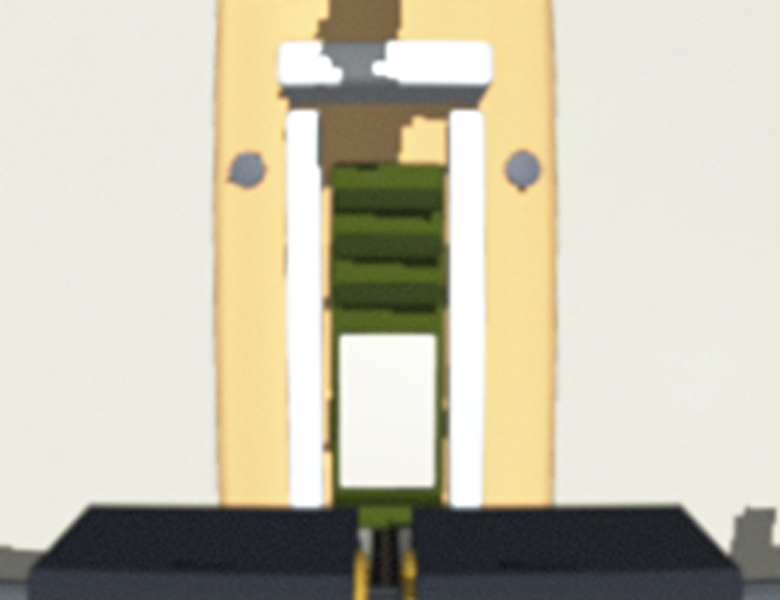

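```bash
python3 - <<'E'
from h import *
ci=optics.camera_info("wrist")
print(jy(fback(ci,(317,60+165/3-.5),.022)),jy(fback(ci,(317,60+85/3-.5),.028)))
E
python3 -m creep '[{"translation":[0.002,0,0.0002],"rot":[0,0,0],"jaw":0},{"translation":[0.002,0,0.0002],"rot":[0,0,0],"jaw":0},{"translation":[0.002,0,0.0002],"rot":[0,0,0],"jaw":0},{"translation":[0.002,0,0.0002],"rot":[0,0,0],"jaw":0},{"translation":[0.002,0,0.0002],"rot":[0,0,0],"jaw":0},{"translation":[0,0,0],"rot":[0,0,0],"jaw":0}]'; python3 - <<'E'
from h import *
s,R=st(); print(jy(s["position"]))
snap("14",190,450,30,230,"wrist",3)
E
```

```text
[-0.0008 -0.0133] [-0.0008 -0.0006]
clock: 14.6
position: [0.5334, 0.014, 0.0082]
ee_rot: [-2.087, -2.242, -0.11]
force: [0.4, 0.1, -0.1]
width: 0.001
t 14.6 pos [0.5334 0.014  0.0082] toolx [-0.071  0.992  0.105] tooly [0.997 0.071 0.   ] toolz [-0.007  0.105 -0.994] F [ 0.4  0.1 -0.1] w 0.0
q [ 0.2   0.59 -0.35  1.97  0.15  0.61 -0.15]
[-0.0002 -0.0732]
```

View pics/wrist14.png

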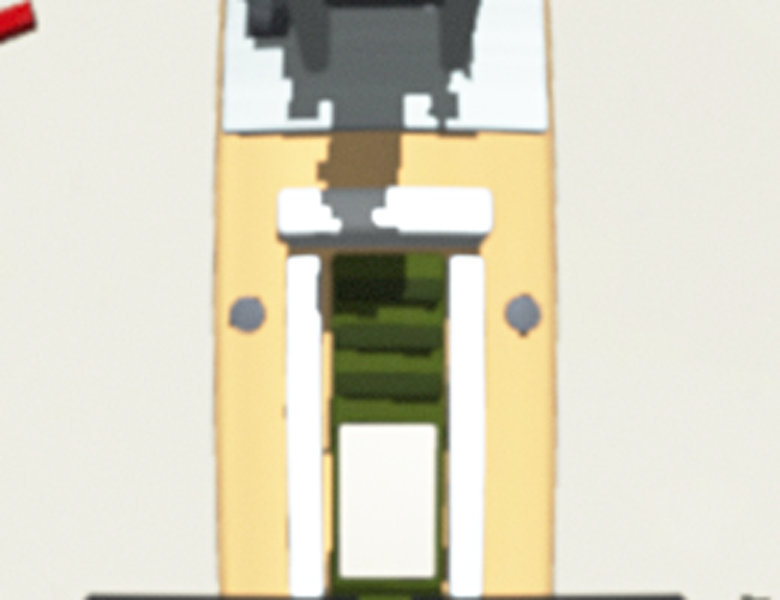

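Sliding well; about 3 mm remain. I'll go on in 1 mm rows until force builds up.

```bash
python3 -m creep '[{"translation":[0.001,0,0.0001],"rot":[0,0,0],"jaw":0},{"translation":[0.001,0,0.0001],"rot":[0,0,0],"jaw":0},{"translation":[0.001,0,0.0001],"rot":[0,0,0],"jaw":0},{"translation":[0,0,0],"rot":[0,0,0],"jaw":0}]'; python3 -m creep '[{"translation":[0.001,0,0.0001],"rot":[0,0,0],"jaw":0},{"translation":[0,0,0],"rot":[0,0,0],"jaw":0}]'; python3 - <<'E'
from h import *
s,R=st(); print(jy(s["position"]))
snap("15",190,450,30,230,"wrist",3)
E
```

```text
clock: 14.98
position: [0.5333, 0.0163, 0.0082]
ee_rot: [-2.088, -2.241, -0.109]
force: [-0.8, -0.8, -1.0]
width: 0.007
clock: 15.15
position: [0.5333, 0.0165, 0.0081]
ee_rot: [-2.089, -2.241, -0.109]
force: [0.6, -2.0, 0.1]
width: 0.006
t 15.15 pos [0.5333 0.0165 0.0081] toolx [-0.07   0.992  0.104] tooly [0.998 0.07  0.   ] toolz [-0.007  0.103 -0.995] F [ 0.6 -2.   0.1] w 0.01
q [ 0.19  0.59 -0.35  1.97  0.15  0.61 -0.15]
[-0.0001 -0.0706]
```

View pics/wrist15.png

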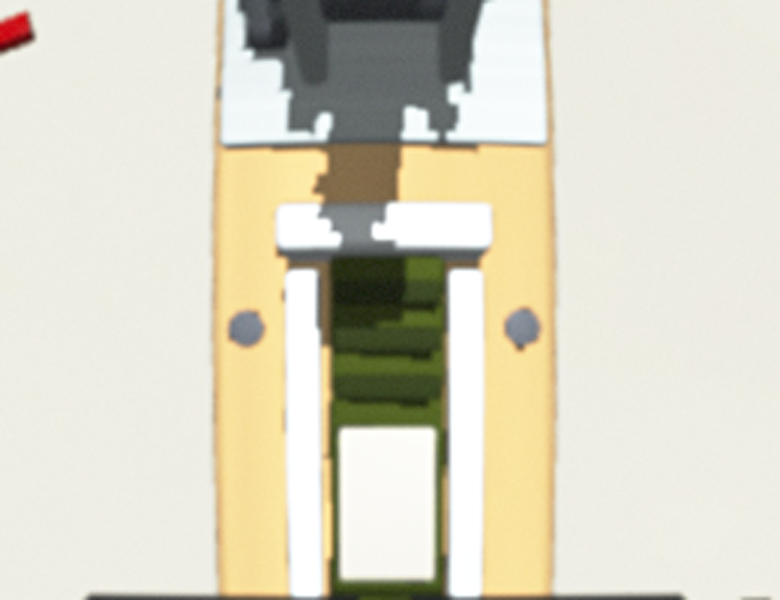

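```bash
python3 -m creep '[{"translation":[0.001,0,0.0001],"rot":[0,0,0],"jaw":0},{"translation":[0.001,0,0.0001],"rot":[0,0,0],"jaw":0},{"translation":[0,0,0],"rot":[0,0,0],"jaw":0},{"translation":[0,0,0],"rot":[0,0,0],"jaw":0},{"translation":[0,0,0],"rot":[0,0,0],"jaw":0}]'; python3 - <<'E'
from h import *
s,R=st(); print(jy(s["position"]))
E
```

```text
clock: 15.62
position: [0.5333, 0.0168, 0.0082]
ee_rot: [-2.092, -2.24, -0.107]
force: [0.3, -9.7, 1.5]
width: 0.008
t 15.62 pos [0.5333 0.0168 0.0082] toolx [-0.068  0.992  0.102] tooly [0.998 0.068 0.   ] toolz [-0.007  0.102 -0.995] F [ 0.3 -9.7  1.5] w 0.01
q [ 0.19  0.59 -0.34  1.97  0.15  0.61 -0.16]
[-0.0001 -0.0704]
```

The moulding is home: motion has stalled and the reaction is 9.7 N. Now back off and up.

```bash
python3 -m creep '[{"translation":[-0.003,0,-0.0003],"rot":[0,0,0],"jaw":0},{"translation":[-0.008,0,-0.0008],"rot":[0,0,0],"jaw":0},{"translation":[-0.008,0,-0.01],"rot":[0,0,0],"jaw":0},{"translation":[0,0,-0.04],"rot":[0,0,0],"jaw":0},{"translation":[0,0,-0.04],"rot":[0,0,0],"jaw":0},{"translation":[0,0,-0.04],"rot":[0,0,0],"jaw":0},{"translation":[0,0,-0.04],"rot":[0,0,0],"jaw":0},{"translation":[0,0,-0.04],"rot":[0,0,0],"jaw":0},{"translation":[0,0,-0.04],"rot":[0,0,0],"jaw":0},{"translation":[0,0,0],"rot":[0,0,0],"jaw":0}]'; python3 - <<'E'
from h import *
p=np.load("p.npy"); s,R=st(); print(jy(s["position"])); go(J(p,(0.002,.19,.27))[0])
snap("16",190,450,0,230,"wrist",2.6)
E
```

```text
clock: 16.45
position: [0.5398, -0.0264, 0.2646]
ee_rot: [-2.094, -2.247, -0.122]
force: [0.5, 0.4, 0.2]
width: 0.01
t 16.45 pos [ 0.5398 -0.0264  0.2646] toolx [-0.071  0.992  0.103] tooly [0.997 0.07  0.012] toolz [ 0.005  0.103 -0.995] F [0.5 0.4 0.2] w 0.01
q [ 0.35  0.3  -0.42  1.68  0.02  1.17  0.01]
[ 0.0033 -0.1139]
t 16.45 pos [ 0.5398 -0.0264  0.2646] toolx [-0.071  0.992  0.103] tooly [0.997 0.07  0.012] toolz [ 0.005  0.103 -0.995] F [0.5 0.4 0.2] w 0.01
q [ 0.35  0.3  -0.42  1.68  0.02  1.17  0.01]
tool shift total [ 0.3029 -0.0013  0.0259] rows>= 8
```

View pics/wrist16.png

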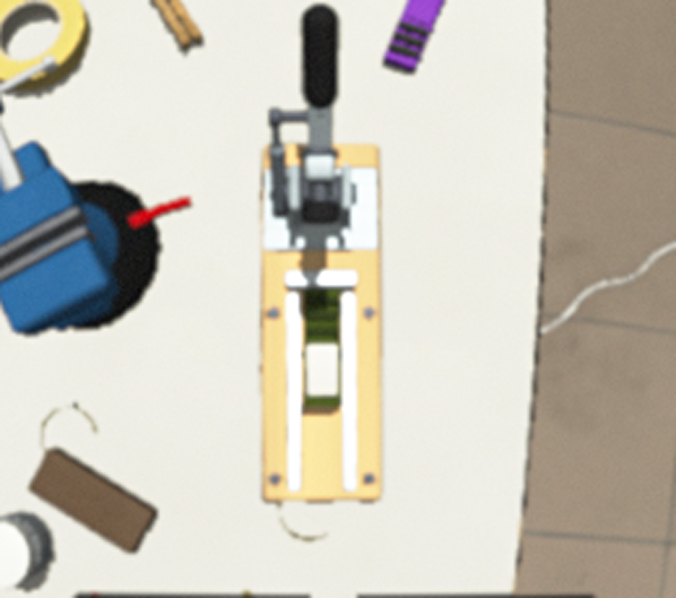

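```bash
python3 - <<'E'
from h import *
ci=optics.camera_info("wrist")
print("lever grip end",jy(fback(ci,(190+320/2.6-.5,5/2.6),.117)),"grip base",jy(fback(ci,(190+320/2.6,105/2.6),.09)),"stop mid",jy(fback(ci,(190+321/2.6,278/2.6),.028)))
E
python3 -m creep '[{"translation":[0.038,0,0.003],"rot":[0,0,0],"jaw":0},{"translation":[0.038,0,0.003],"rot":[0,0,0],"jaw":0},{"translation":[0.038,0,0.003],"rot":[0,0,0],"jaw":0},{"translation":[0.038,0,0.003],"rot":[0,0,0],"jaw":0},{"translation":[0.038,0,0.003],"rot":[0,0,0],"jaw":0},{"translation":[0.038,0,0.003],"rot":[0,0,0],"jaw":0},{"translation":[0.038,0,0.003],"rot":[0,0,0],"jaw":0},{"translation":[0.038,0,0.003],"rot":[0,0,0],"jaw":0},{"translation":[0,0,0],"rot":[0,0,0],"jaw":0}]'; python3 -m creep '[{"translation":[0,0,0],"rot":[0,-6.5,0],"jaw":0},{"translation":[0,0,0],"rot":[0,-6.5,0],"jaw":0},{"translation":[0,0,0],"rot":[0,-6.5,0],"jaw":0},{"translation":[0,0,0],"rot":[0,-6.5,0],"jaw":0},{"translation":[0,0,0],"rot":[0,0,0],"jaw":0},{"translation":[0,0,0],"rot":[0,0,0],"jaw":0}]'; python3 - <<'E'
from h import *
p=np.load("p.npy"); s,R=st(); print(jy(s["position"]))
E
```

```text
lever grip end [-0.0026  0.11  ] grip base [-0.002   0.0725] stop mid [-0.0018  0.003 ]
clock: 17.25
position: [0.5109, 0.2872, 0.264]
ee_rot: [-2.073, -2.248, -0.112]
force: [-1.1, 1.2, -0.1]
width: 0.007
clock: 17.75
position: [0.5132, 0.2802, 0.2621]
ee_rot: [1.949, 2.103, -0.348]
force: [-0.4, 0.4, 0.5]
width: 0.006
t 17.75 pos [0.5132 0.2802 0.2621] toolx [-0.072  0.937 -0.342] tooly [ 0.997  0.075 -0.004] toolz [ 0.022 -0.342 -0.94 ] F [-0.4  0.4  0.5] w 0.01
q [-0.49  0.5  -0.42  1.45  0.43  1.51 -0.9 ]
[-0.0018  0.1938]
```

```bash
python3 - <<'E'
from h import *
p=np.load("p.npy"); go(J(p,(-.001,.170,.0895))[0])
s=arm.observe();R=Ro.from_rotvec(s["ee_rot"]).as_matrix(); print("10mm jig -y in tool",(R.T@np.array([np.sin(p[2])*.01,-np.cos(p[2])*.01,0])).round(4))
E
```

```text
t 17.75 pos [0.5132 0.2802 0.2621] toolx [-0.072  0.937 -0.342] tooly [ 0.997  0.075 -0.004] toolz [ 0.022 -0.342 -0.94 ] F [-0.4  0.4  0.5] w 0.01
q [-0.49  0.5  -0.42  1.45  0.43  1.51 -0.9 ]
tool shift total [0.0367 0.0013 0.1703] rows>= 5
10mm jig -y in tool [-0.0094 -0.0001  0.0034]
```

```bash
python3 -m creep '[{"translation":[0.009,0,0.034],"rot":[0,0,0],"jaw":0},{"translation":[0.009,0,0.034],"rot":[0,0,0],"jaw":0},{"translation":[0.009,0,0.034],"rot":[0,0,0],"jaw":0},{"translation":[0.009,0.001,0.034],"rot":[0,0,0],"jaw":0},{"translation":[0.001,0,0.034],"rot":[0,0,0],"jaw":0},{"translation":[0,0,0],"rot":[0,0,0],"jaw":0},{"translation":[0,0,0],"rot":[0,0,0],"jaw":0}]'; python3 - <<'E'
from h import *
p=np.load("p.npy"); s,R=st(); print(jy(s["position"]))
snap("17",300,480,120,260,"scene",4.4)
snap("17",170,310,100,220,"top",5)
im=optics.get_image("wrist"); cv2.imwrite("pics/w17.png",im[:,:,::-1])
E
```

```text
clock: 18.33
position: [0.5173, 0.2523, 0.0912]
ee_rot: [1.957, 2.095, -0.349]
force: [-0.2, 0.1, 1.2]
width: 0.002
t 18.33 pos [0.5173 0.2523 0.0912] toolx [-0.064  0.937 -0.344] tooly [ 0.998  0.067 -0.003] toolz [ 0.021 -0.343 -0.939] F [-0.2  0.1  1.2] w 0.0
q [-0.47  0.64 -0.39  1.67  0.52  1.18 -1.03]
[0.0004 0.1657]
```

View pics/scene17.png

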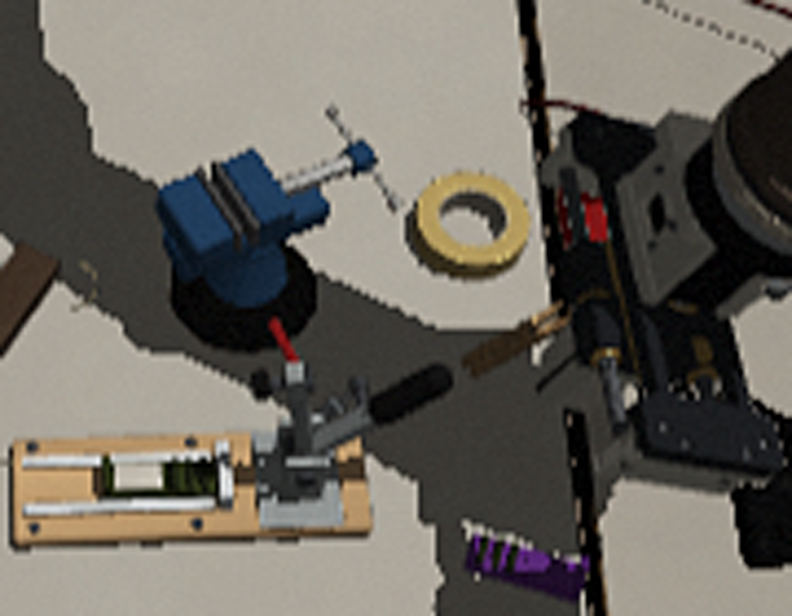

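View pics/top17.png

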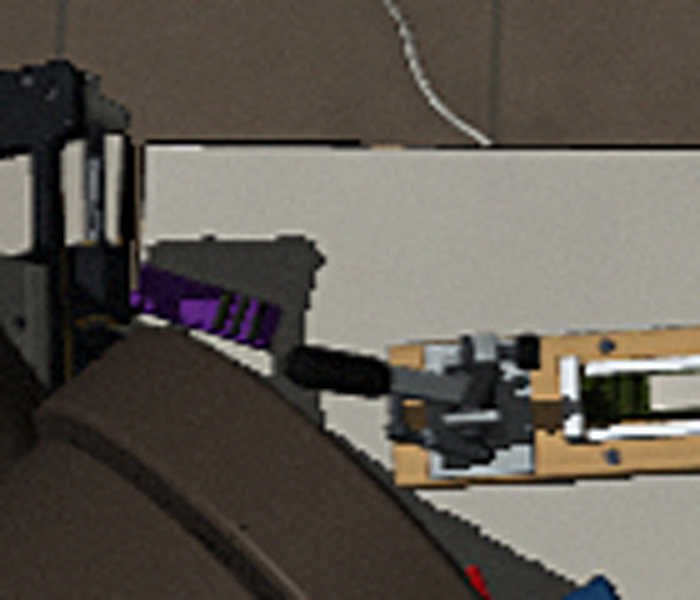

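View pics/w17.png

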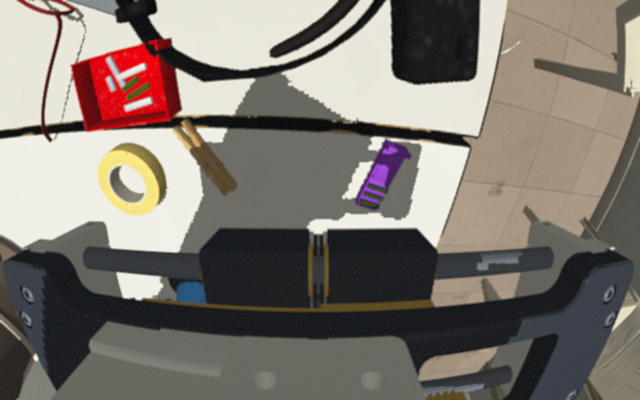

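```bash
python3 - <<'E'
from h import *
p=np.load("p.npy"); s,R=st(); S=optics.camera_info("scene")
P=lambda v:s["position"]+R@np.array(v)
for v in ((0,0,.014),(0,0,-.013),(-.0095,0,-.013)): print(v,jy(P(v)),P(v)[2].round(3),proj(S,P(v)).round(1), ((proj(S,P(v))-[300,120])*4.4).round())
for t in ("lever_tip","clamp_lever"):
    print([(round(d['score'],2),np.round(d['location'],1).tolist()) for d in optics.pinpoint("scene","lever_tip")][:2])
E
```

```text
t 18.48 pos [0.5186 0.2563 0.0939] toolx [-0.065  0.938 -0.339] tooly [0.998 0.07  0.003] toolz [ 0.027 -0.338 -0.941] F [-0.2  0.3  0.8] w 0.01
q [-0.47  0.63 -0.39  1.67  0.52  1.18 -1.03]
(0, 0, 0.014) [0.002  0.1648] 0.081 [[422.5 213.5]] [[539. 412.]]
(0, 0, -0.013) [0.0019 0.174 ] 0.106 [[428.9 207.7]] [[567. 386.]]
(-0.0095, 0, -0.013) [0.0019 0.165 ] 0.109 [[425.2 207.1]] [[551. 383.]]
[(0.96, [402.9, 201.7]), (0.29, [335.1, 227.5])]
[(0.96, [402.9, 201.7]), (0.29, [335.1, 227.5])]
```

```bash
python3 -m creep '[{"translation":[-0.0094,-0.001,0.0044],"rot":[0,0,0],"jaw":0},{"translation":[-0.0094,-0.001,0.0044],"rot":[0,0,0],"jaw":0},{"translation":[-0.0094,-0.001,0.0044],"rot":[0,0,0],"jaw":0},{"translation":[-0.0094,0,0.0034],"rot":[0,0,0],"jaw":0},{"translation":[0,0,0],"rot":[0,0,0],"jaw":0},{"translation":[0,0,0],"rot":[0,0,0],"jaw":0}]'; python3 - <<'E'
from h import *
p=np.load("p.npy"); s,R=st(); P=s["position"]+R@np.array((-.0095,0,-.013)); print("front edge",jy(P),P[2])
snap("18",300,480,120,260,"scene",4.4)
E
```

```text
clock: 19.08
position: [0.5175, 0.2128, 0.0888]
ee_rot: [1.955, 2.095, -0.345]
force: [-0.5, 0.3, 0.2]
width: 0.009
t 19.08 pos [0.5175 0.2128 0.0888] toolx [-0.065  0.937 -0.342] tooly [0.998 0.069 0.   ] toolz [ 0.024 -0.342 -0.94 ] F [-0.5  0.3  0.2] w 0.01
q [-0.42  0.61 -0.38  1.74  0.54  1.13 -1.  ]
front edge [-0.0022  0.1218] 0.10431171501064096
```

View pics/scene18.png

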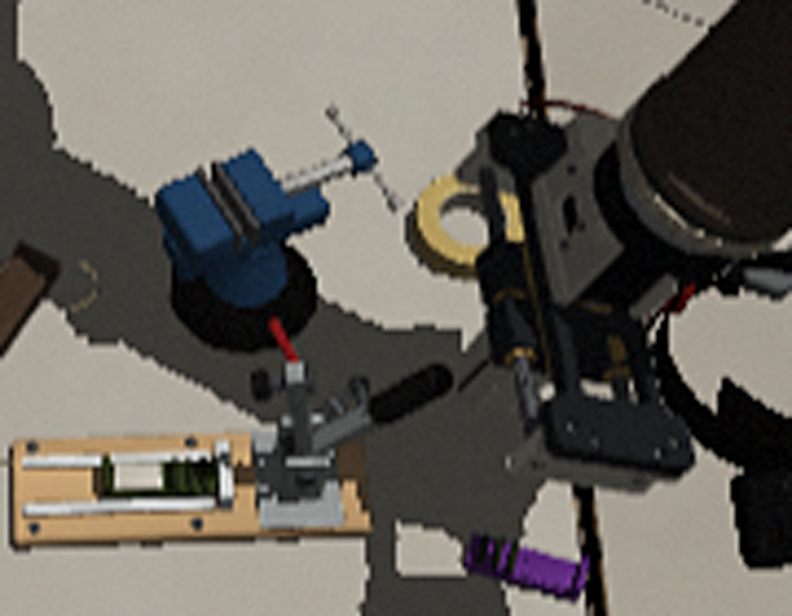

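The finger tip at (462,388) stands just behind the grip end at (450,375). Pushing now.

```bash
python3 -m creep '[{"translation":[-0.0047,0,0.0017],"rot":[0,0,0],"jaw":0},{"translation":[-0.0047,0,0.0017],"rot":[0,0,0],"jaw":0},{"translation":[-0.0047,0,0.0017],"rot":[0,0,0],"jaw":0},{"translation":[-0.0047,0,0.0017],"rot":[0,0,0],"jaw":0},{"translation":[0,0,0],"rot":[0,0,0],"jaw":0}]'; python3 - <<'E'
from h import *
p=np.load("p.npy"); s,R=st(); P=s["position"]+R@np.array((-.0095,0,-.013)); print("front edge",jy(P),P[2])
snap("19",300,480,120,260,"scene",4.4)
E
```

```text
clock: 19.55
position: [0.5195, 0.1952, 0.0892]
ee_rot: [1.954, 2.098, -0.34]
force: [2.0, 4.5, 1.5]
width: 0.006
t 19.55 pos [0.5195 0.1952 0.0892] toolx [-0.067  0.938 -0.339] tooly [0.997 0.072 0.002] toolz [ 0.026 -0.338 -0.941] F [2.  4.5 1.5] w 0.01
q [-0.39  0.59 -0.38  1.76  0.54  1.11 -0.98]
front edge [-0.0015  0.104 ] 0.10463095597762832
```

View pics/scene19.png

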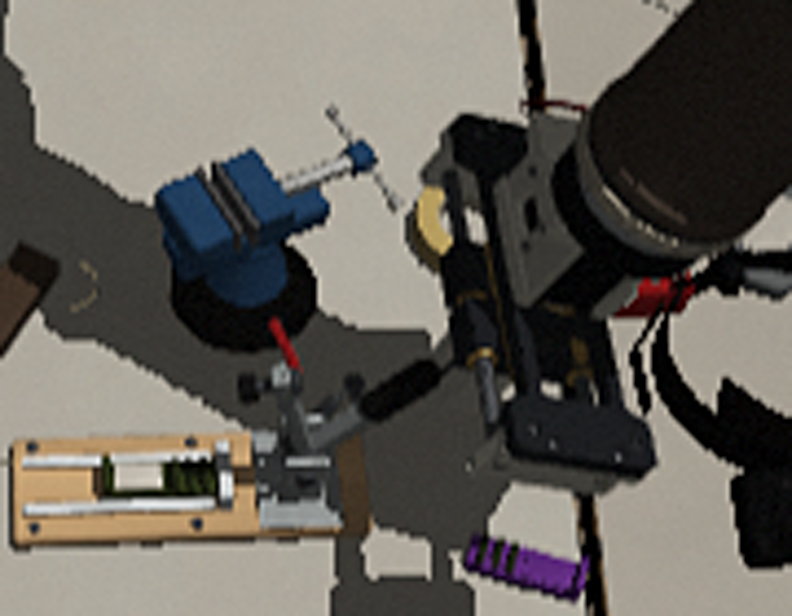

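```bash
python3 -m creep '[{"translation":[-0.0047,0,0.0017],"rot":[0,0,0],"jaw":0},{"translation":[-0.0047,0,0.0017],"rot":[0,0,0],"jaw":0},{"translation":[-0.0047,0,0.0017],"rot":[0,0,0],"jaw":0},{"translation":[-0.0047,0,0.0017],"rot":[0,0,0],"jaw":0},{"translation":[0,0,0],"rot":[0,0,0],"jaw":0}]'; python3 - <<'E'
from h import *
p=np.load("p.npy"); s,R=st(); P=s["position"]+R@np.array((-.0095,0,-.013)); print("front edge",jy(P),P[2])
snap("20",300,480,120,260,"scene",4.4)
E
```

```text
clock: 20.02
position: [0.5203, 0.1734, 0.0889]
ee_rot: [1.954, 2.096, -0.344]
force: [1.4, 2.5, -0.4]
width: 0.009
t 20.02 pos [0.5203 0.1734 0.0889] toolx [-0.066  0.937 -0.342] tooly [0.998 0.07  0.   ] toolz [ 0.024 -0.341 -0.94 ] F [ 1.4  2.5 -0.4] w 0.01
q [-0.36  0.58 -0.38  1.79  0.55  1.1  -0.96]
front edge [-0.0021  0.0823] 0.10434898819311811
```

View pics/scene20.png

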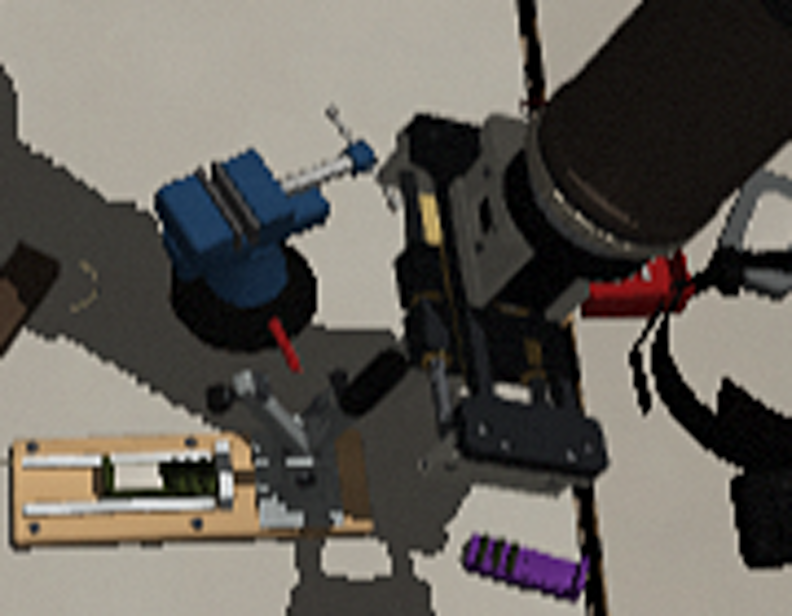

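```bash
python3 -m creep '[{"translation":[-0.0047,0,0.0017],"rot":[0,0,0],"jaw":0},{"translation":[-0.0047,0,0.0017],"rot":[0,0,0],"jaw":0},{"translation":[-0.0047,0,0.0017],"rot":[0,0,0],"jaw":0},{"translation":[-0.0047,0,0.0017],"rot":[0,0,0],"jaw":0},{"translation":[0,0,0],"rot":[0,0,0],"jaw":0}]'; python3 - <<'E'
from h import *
p=np.load("p.npy"); s,R=st(); P=s["position"]+R@np.array((-.0095,0,-.013)); print("front edge",jy(P),P[2])
snap("21",300,480,120,260,"scene",4.4)
E
```

```text
clock: 20.48
position: [0.5215, 0.152, 0.0888]
ee_rot: [1.955, 2.094, -0.347]
force: [0.4, 1.0, 0.6]
width: 0.006
t 20.48 pos [0.5215 0.152  0.0888] toolx [-0.065  0.937 -0.344] tooly [ 0.998  0.069 -0.   ] toolz [ 0.023 -0.343 -0.939] F [0.4 1.  0.6] w 0.01
q [-0.33  0.57 -0.37  1.81  0.56  1.08 -0.94]
front edge [-0.0024  0.0609] 0.10432386186413531
```

View pics/scene21.png

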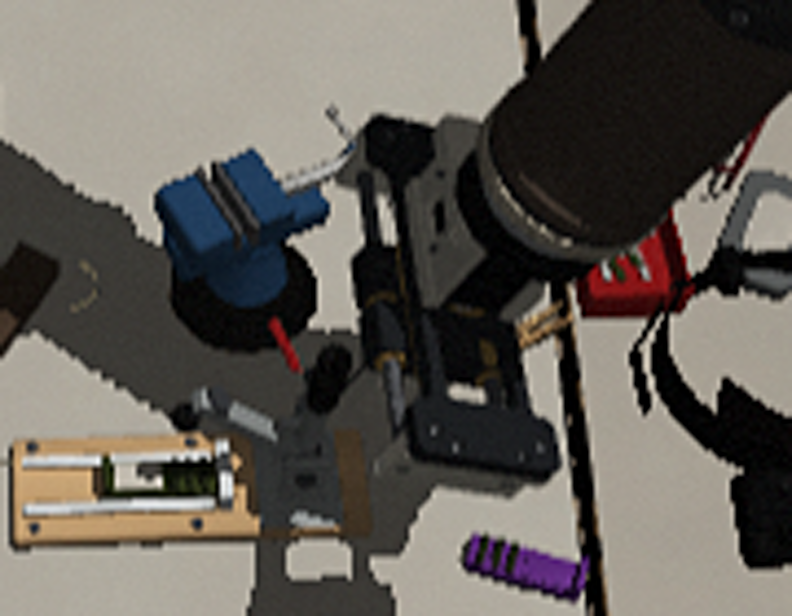

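```bash
python3 -m creep '[{"translation":[-0.0047,0,0.0017],"rot":[0,0,0],"jaw":0},{"translation":[-0.0047,0,0.0017],"rot":[0,0,0],"jaw":0},{"translation":[-0.0047,0,0.0017],"rot":[0,0,0],"jaw":0},{"translation":[0,0,0],"rot":[0,0,0],"jaw":0},{"translation":[0,0,0],"rot":[0,0,0],"jaw":0}]'; python3 - <<'E'
from h import *
p=np.load("p.npy"); s,R=st(); P=s["position"]+R@np.array((-.0095,0,-.013)); print("front edge",jy(P),P[2])
snap("22",300,480,120,260,"scene",4.4)
E
```

```text
clock: 20.95
position: [0.5224, 0.1381, 0.0887]
ee_rot: [1.955, 2.096, -0.346]
force: [0.2, 0.4, 0.6]
width: 0.007
t 20.95 pos [0.5224 0.1381 0.0887] toolx [-0.065  0.937 -0.343] tooly [ 0.998  0.069 -0.001] toolz [ 0.023 -0.342 -0.939] F [0.2 0.4 0.6] w 0.01
q [-0.31  0.56 -0.37  1.83  0.56  1.07 -0.92]
front edge [-0.0025  0.0469] 0.1041839297848432
```

View pics/scene22.png

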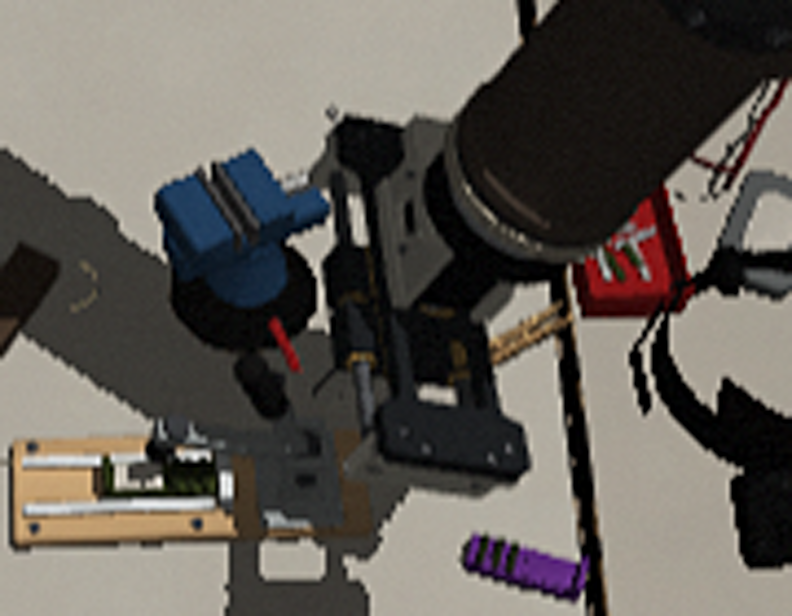

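The lever has gone over. I'll retreat to +y and up, then check.

```bash
python3 -m creep '[{"translation":[0.02,0,-0.01],"rot":[0,0,0],"jaw":0},{"translation":[0.03,0,-0.02],"rot":[0,0,0],"jaw":0},{"translation":[0.03,0,-0.025],"rot":[0,0,0],"jaw":0},{"translation":[0.02,0,-0.035],"rot":[0,0,0],"jaw":0},{"translation":[0.01,0,-0.04],"rot":[0,0,0],"jaw":0},{"translation":[0.01,0,-0.04],"rot":[0,0,0],"jaw":0},{"translation":[0,0,0],"rot":[0,0,0],"jaw":0},{"translation":[0,0,0],"rot":[0,0,0],"jaw":0},{"translation":[0,0,0],"rot":[0,0,0],"jaw":0}]'; python3 - <<'E'
from h import *
p=np.load("p.npy"); s,R=st(); print(jy(s["position"]))
snap("23",220,480,130,270,"scene",3)
snap("23",180,430,110,280,"top",3.2)
for n in ("scene","top"):
  ci=optics.camera_info(n)
  for a in (1.30,1.40,1.47):
    q=a-np.radians(40); t=J(p,(-.002,.045-.1025*np.sin(q),.042+.1025*np.cos(q))); print(n,a,proj(ci,t).round(1))
  print([(round(d['score'],2),np.round(d['location'],1).tolist()) for d in optics.pinpoint(n,"lever_tip")][:2])
  for b in ("paint_pot_1","paint_pot_4","glue_bottle","sanding_block","mask_tape","peg_clamp_1","cabin_part"):
    print(b,[(round(d['score'],2),back(ci,d['location'],0)[:2].round(3).tolist()) for d in optics.pinpoint(n,b)][:3])
E
```

```text
clock: 21.75
position: [0.5103, 0.3093, 0.2071]
ee_rot: [1.953, 2.097, -0.346]
force: [-0.5, -0.9, -0.2]
width: 0.006
t 21.75 pos [0.5103 0.3093 0.2071] toolx [-0.067  0.937 -0.343] tooly [ 0.997  0.071 -0.   ] toolz [ 0.024 -0.342 -0.939] F [-0.5 -0.9 -0.2] w 0.01
q [-0.54  0.57 -0.42  1.48  0.45  1.43 -0.98]
[-0.0026  0.2231]
scene 1.3 [[346.  203.9]]
scene 1.4 [[342.2 205.4]]
scene 1.47 [[339.7 206.6]]
[(0.65, [341.5, 205.1]), (0.56, [406.6, 172.2])]
paint_pot_1 [(0.56, [0.388, -0.171])]
paint_pot_4 [(0.56, [0.388, -0.171])]
glue_bottle [(0.73, [0.387, -0.114]), (0.29, [0.529, 0.092])]
sanding_block [(0.57, [0.399, -0.035])]
mask_tape [(0.83, [0.344, 0.248])]
peg_clamp_1 [(0.67, [0.429, 0.268])]
cabin_part [(0.64, [0.522, -0.099]), (0.6, [0.522, 0.05]), (0.55, [0.576, 0.253])]
top 1.3 [[289.2 168.1]]
top 1.4 [[293.4 168.5]]
top 1.47 [[296.2 168.9]]
[(0.58, [296.2, 166.6])]
paint_pot_1 [(0.55, [0.375, -0.178]), (0.53, [0.363, -0.058])]
paint_pot_4 [(0.55, [0.375, -0.178]), (0.53, [0.363, -0.058])]
glue_bottle [(0.74, [0.381, -0.113])]
sanding_block [(0.87, [0.406, -0.031])]
mask_tape []
peg_clamp_1 [(0.65, [0.421, 0.26])]
cabin_part [(0.83, [0.565, 0.247]), (0.61, [0.528, -0.098]), (0.55, [0.546, 0.053])]
```

View pics/scene23.png

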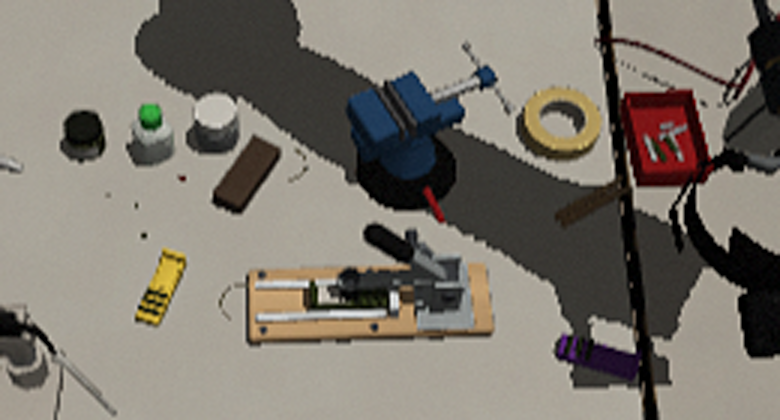

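View pics/top23.png

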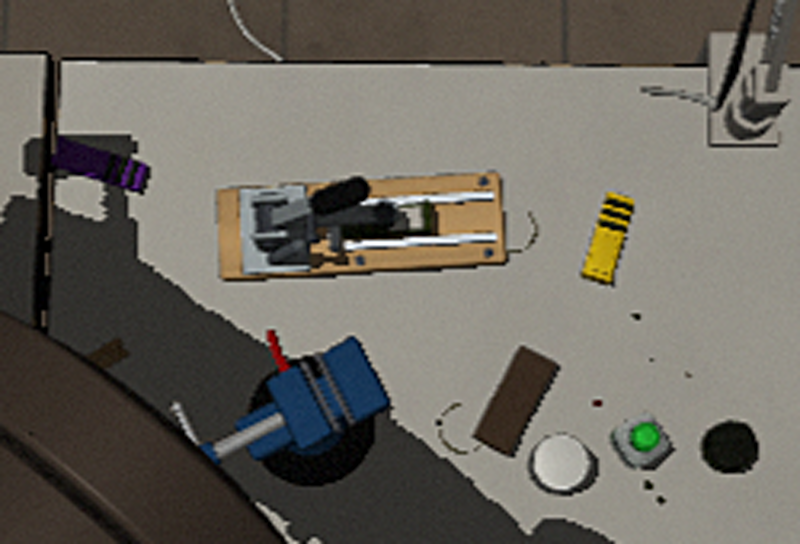

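```bash
python3 - <<'E'
from h import *
p=np.load("p.npy")
for n,r in(("scene",(300,370,200,255)),("top",(245,345,155,200))):
    ci=optics.camera_info(n); im=optics.get_image(n)[:,:,::-1].copy(); k=8
    a=cv2.resize(im[r[2]:r[3],r[0]:r[1]],None,fx=k,fy=k,interpolation=cv2.INTER_CUBIC)
    for y,c in((-.062,(0,0,255)),(-.065,(255,0,255))):
        u=((proj(ci,J(p,[(-.012,y,.03),(.008,y,.03)]))-[r[0],r[2]]+.5)*k).astype(int); cv2.line(a,tuple(map(int,u[0])),tuple(map(int,u[1])),c,1)
    u=((proj(ci,J(p,[(-.012,-.106,.0165),(.008,-.106,.0165)]))-[r[0],r[2]]+.5)*k).astype(int); cv2.line(a,tuple(map(int,u[0])),tuple(map(int,u[1])),(255,0,0),1)
    cv2.imwrite(f"pics/fin_{n}.png",a)
E
```

```text
(no output)
```

View pics/fin_scene.png

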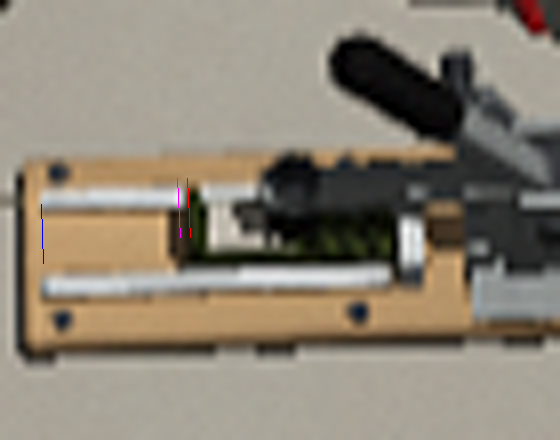

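View pics/fin_top.png

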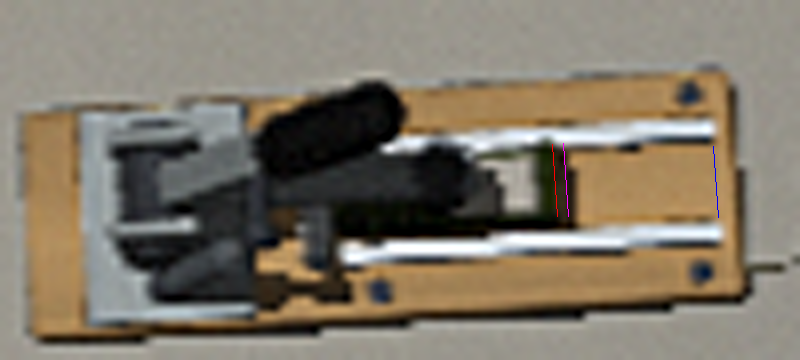

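```bash
python3 -c "
from h import *
st(); print(arm.sign_off())"
```

```text
t 22.75 pos [0.5105 0.3098 0.2075] toolx [-0.066  0.937 -0.342] tooly [0.997 0.071 0.   ] toolz [ 0.024 -0.341 -0.94 ] F [-0.1 -0.1 -1.1] w 0.01
q [-0.54  0.57 -0.42  1.48  0.45  1.43 -0.98]
the job is handed in; nothing more can be done
None
```

I pushed the olive moulding home against the stop with the closed fingers and pushed the clamp lever over its dead point into lock. I then handed the job in at about 22.8 s of the 51 s allowed.

**Moulding:** The push ended with the motion stalled against the stop at about 10 N. In the last scene and top pictures its rear wall lies at about jig y = -62 mm, which is the home position.

**Lever:** The scene camera puts the lever tip at about 1.40 rad, locked with the pad on the moulding. The top camera's detection reads nearer 1.47, which would mean nothing under the pad. The picture shows the pad on the moulding, so I trusted the scene camera. I had no way to measure the clamping force.

**Fingertips:** My first push passed over the wall without touching it, because the fingertips stand about 13 mm behind the reported TCP rather than 14 mm ahead. I confirmed this from the pictures and by going lower, and corrected the heights for both pushes.

**Bystanders and arm:** The bystanders look undisturbed in the final pictures. The detector found no tape roll in the last top view and gave the two paint pots the same spots. The arm ended clear, with about 1 N on the wrist, which is the usual noise.

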